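# Set out biscuit sticks and fill the cookie jar at the stall

### The arm

A 7-joint arm with a two-finger parallel gripper is mounted at the origin on the work surface. World frame = base frame: x ahead of the robot, y to its left, z up, the work surface at z = 0. Lengths are in m, angles in rad, forces in N, time in s.
With the tool pointing down it reaches from about 0.425 to 0.875 m from the base axis. Payload 4.7 kg.
Tool frame: the origin (TCP) lies on the centre line of the jaws, within the pads' length; the fingertips stand ahead of it and the grasp point (between the pads) lies 2 mm behind it (env.tips_ahead is the y of the fingertips in the tool frame, in m); y points along the fingers, x is the direction in which the jaws open and shut, and the axes are right-handed (so a half turn about y gives the same grasp; the last joint's range is limited). The gripper opens to 85 mm and grips with 20 to 120 N. Pads are 22 mm wide; open, the fingers measure 114 mm over their backs; the gripper's body (76 mm by 85 mm) begins 54 mm behind the grasp point. The pads swing forward as they close: fully open they stand 13 mm farther back than shut.
Start: joints at [1.322, 0.321, -0.07, 1.45, 0.023, 1.371, -0.057], TCP at [0.169, -0.628, 0.248] pointing down, gripper open.
Joint ranges: [-2.86, 2.86], [-0.3, 2.09], [-1.38, 1.24], [0.06, 2.45], [-1.56, 4.7], [0.09, 2.05], [-2.69, 2.69]. Speed limits (rad/s): [2.57, 2.57, 3.14, 3.14, 3.14, 3.14, 3.14].

### API

Orientations are given as a rotation vector (axis times angle).
In Python, from workcell import env gives the robot as it stands.
- The arm moves only by the shell command python3 -m inch 'ROWS'. ROWS is JSON, one flat list of numbers, 7 for each row, row after row: the finger opening in mm, from 0 to 85.4, then the shift along the tool's x, y, z in units of 50 mm (1.0 is 50 mm), then the turn, a rotation vector about the tool's x, y, z in units of 6 degrees (1.0 is 6 degrees). A call has 1 to 12 rows; each row is the pose to reach, as a shift and turn from the pose commanded when the call began, along the tool's axes at that moment; what a row does not reach only later rows make up. A row lasts 1/10 s, in which the tool goes at most 50 mm and 8.59 degrees, less where a joint would pass 70% of its speed; a pose out of reach is approached as far as the arm can. A call with a gripper value outside its range is refused whole. The fingers move at their own pace and stop on an object; the grip force is fixed at half the most. Time passes only in rows, so rows that repeat a pose let the fingers close. It gives the time, the measured TCP pose, the force and the opening at its end, in the units of the state.
- env.get_obs(): the state, without advancing time (a new reading comes with each control period).
- env.read_camera(name): name is "side" or "top"; returns a dict with "img" (480x640x3 uint8, red, green, blue), "range_z" (480x640 float32, m along the optical axis (not along the pixel's ray), 0 where there is no reading), "fov_y" (degrees; the focal length in pixels is half the picture's height over the tangent of half this angle, whatever the lens; pixels are square), "cx", "cy" (the principal point, pixels), "k1" (the pictures are not rectified: a ray, as slopes to the right and down, at radius r is drawn at 1 + k1 r^2 times it, then the intrinsics apply), "R" (3x3) and "t" (3): a world point X has camera coordinates R X + t. Camera axes: x right, y down, z forward; pixel columns grow to the right and rows downward; lengths in m; the calibration is good to about 2 mm. A picture is of the moment at which its call begins.
- env.close_job(): hands the job in, once; it reports no verdict.
Trained networks look in a picture, given as the dict that the camera call returned (one of the last four; its "shot" number tells which), for a name from the list of things; names that differ only in an ending like _2 or _b are one class to them, and where a whole thing is asked for, a point or a joint stands for the part that bears it (a point fixed in the world has none). Each returns a list of dicts, best first, with "p" (0 to 1); they miss things now and then, are a little off and sometimes report something else, mostly with a low value. They report only what shows in the picture. A call takes as long as a camera call. They do not tell look-alikes from the thing itself.
- env.look_for(target, picture): "xy" ([column, row] in pixels, amid what is visible of it).
- env.tip_of(target, picture): "xy" ([column, row] in pixels: a listed point, or the origin of a listed thing).
The state is a dict: "time": time; "joint_pos": joint angles; "qd": joint speeds; "tau": joint torques, N m; "ee_pos": TCP position; "tcp_rot": TCP orientation; "ft_force": force on the tool from outside, world axes, zero at the start; "torque": the same for the moment, N m; "finger_gap": finger opening in m.
Only numpy, scipy, OpenCV 4.12 (cv2) and the standard library are available. Lean on these libraries where they do the work, as an engineer would, in place of code of your own. Each camera call takes 0.05 s, during which the arm holds its last target.

### The job

Set up the stall's display: stand every biscuit stick from the tray end-down in the compartments of the steel caddy, and tip all the cookie balls from the scoop through the funnel into the jar. Leave the empty scoop lying level on the floor of the yellow tray, let go of everything, and do not push or knock over the amber jar or the cup.

Things in the scene. Friction and masses are not known exactly. Their poses are not given: they have to be found in the camera images.
- tray: Yellow rectangular serving tray, fixed to the table, 260 (its x) by 330 (its y) mm. Origin: centre of its underside. Flat floor with its top 6 mm above the table; rim 8 mm wide, 12 mm above the table.
- caddy: Steel stick caddy, fixed: an open-topped narrow upright box 204 mm long (its x), 44 mm wide (its y), 95 mm high, split by 4 dividers into 5 compartments in a row along its x, each 36 by 36 mm inside, 91 mm deep. Outer walls and dividers are 4 mm thick. Compartment centres lie at x = -80, -40, 0, 40, 80 mm. Origin: centre of its underside, floor 4 mm above it.
- stick0: Golden biscuit stick, 150 mm long (its x), 18 by 18 mm in section with rounded edges, about 35 g, at first lying on the tray. Origin: its centre. Either end may go down. May be absent.
- stick1: Golden biscuit stick, 150 mm long (its x), 18 by 18 mm in section with rounded edges, about 35 g, at first lying on the tray. Origin: its centre. Either end may go down. May be absent.
- stick2: Golden biscuit stick, 150 mm long (its x), 18 by 18 mm in section with rounded edges, about 35 g, at first lying on the tray. Origin: its centre. Either end may go down. May be absent.
- stick3: Golden biscuit stick, 150 mm long (its x), 18 by 18 mm in section with rounded edges, about 35 g, at first lying on the tray. Origin: its centre. Either end may go down. May be absent.
- stick4: Golden biscuit stick, 150 mm long (its x), 18 by 18 mm in section with rounded edges, about 35 g, at first lying on the tray. Origin: its centre. Either end may go down. May be absent.
- jar: Narrow glass jar with a wide aluminium funnel fixed in its mouth, all fixed to the table. Origin: centre of the jar's underside; z up. Jar 72 mm across and 88 mm high, inside 66 mm across with its floor 5 mm up; the funnel's spout (56 mm inside) ends 80 mm above the table, its cone widens to a 132 mm wide rim 145 mm above the table.
- funnel (a point): Centre of the funnel's rim, 145 mm above the table.
- scoop: Loose aluminium scoop, about 160 g empty, level on the table at first. Origin: middle of the pan's underside; z up, mouth to its +x. Pan floor x -42 to 42 mm, 64 mm wide (y); back and side walls 42 mm high; in front the floor rises at 35 degrees to the pouring lip. Tipped mouth-down by 60 to 65 degrees it empties.
- scoop_lip (a point): Middle of the scoop's pouring lip, at x = 75, z = 25 mm in the scoop's frame; axes as the scoop's.
- scoop_grip (a point): Middle of the scoop's black grip bar, at x = -90, z = 37 mm in the scoop's frame. The bar runs behind the pan from x = -42 to -137 mm, is 16 mm thick (y) and 30 mm tall (z 22 to 52 mm).
- ball0: Round dark cookie ball, 26 mm across, 14 g, at first in the scoop's pan. Origin: its centre. May be absent.
- ball1: Round dark cookie ball, 26 mm across, 14 g, at first in the scoop's pan. Origin: its centre. May be absent.
- ball2: Round dark cookie ball, 26 mm across, 14 g, at first in the scoop's pan. Origin: its centre. May be absent.
- ball3: Round dark cookie ball, 26 mm across, 14 g, at first in the scoop's pan. Origin: its centre. May be absent.
- ball4: Round dark cookie ball, 26 mm across, 14 g, at first in the scoop's pan. Origin: its centre. May be absent.
- ball5: Round dark cookie ball, 26 mm across, 14 g, at first in the scoop's pan. Origin: its centre. May be absent.
- syrup: Amber jar with dark cap, 60 mm across, 120 mm high, loose, bystander. Origin: centre of its underside.
- cup: White cup, 76 mm across, 85 mm high, loose, bystander. Origin: centre of its underside.
Things that resemble listed ones, but are neither listed nor needed, are in the scene too. Leave any red look-alike of the stick2 alone.

How it is judged:
By the outcome, as a careful person would: the job done as asked, in the order asked, and still so for the second after the job is handed in, with the robot touching nothing.
Of stick0, stick1, stick2, stick3, stick4 only 3 to 5 are there at a start; the rules pass over those that are not, and their reading is None.
Of ball0, ball1, ball2, ball3, ball4, ball5 only 4 to 6 are there at a start; the rules pass over those that are not, and their reading is None.
At some moment in a run one of stick0, stick1, stick2, stick3, stick4 may be knocked a few centimetres aside while the robot is not near it.
It also fails if it takes over 208 s, if anything falls off the work surface, if the arm or the gripper's body presses on something with over 40 N, if the wrist force passes 120 N, or if a joint passes its speed limit or range.

## Working session

There is one attempt and no reset: what is moved stays moved. The work goes in short steps, Python scripts to look and compute and a shell command to move; the robot and the scene stay as the last step left them, time stands still between calls to the robot, and variables do not carry over. Pictures are saved under pics/ and viewed, and the job is handed in when it is done.

```bash
ls -la; mkdir -p pics; python3 - <<'E'
from workcell import env
import cv2
print(env.get_obs()); print(env.tips_ahead)
for n in ("side","top"):
    p=env.read_camera(n)
    cv2.imwrite(f"pics/{n}0.png",p["img"][:,:,::-1])
    print(n,{k:v for k,v in p.items() if k not in("img","range_z")})
E
```

```text
total 12
drwxr-xr-x  3 agent agent 4096 Dec  7 07:23 .
drwxr-xr-x 23 root  root  4096 Dec  7 07:23 ..
drwxr-xr-x  2 agent agent 4096 Dec  7 07:23 pics
{'time': 0.0, 'joint_pos': array([ 1.32209889,  0.32181599, -0.0700935 ,  1.45169792,  0.0225868 ,
        1.37080869, -0.05690231]), 'qd': array([ 5.00144748e-04, -4.12178223e-04, -2.20877440e-03, -9.27757389e-04,
        4.86091928e-04, -4.92944625e-04, -3.11684511e-05]), 'tau': array([-2.58785340e-04, -4.93580675e+01, -3.82472696e-01, -3.14334655e+01,
        1.30386598e-02,  1.13914412e-02, -3.21209043e-06]), 'ee_pos': array([ 0.16868682, -0.62719121,  0.24721659]), 'tcp_rot': array([-1.32099236,  1.01458675, -1.01193494]), 'ft_force': array([-0.55433736,  0.57795776, -0.28571407]), 'torque': array([-0.00881214,  0.03416585,  0.03510159]), 'finger_gap': 0.0853866516597782}
0.017
side {'fov_y': 42.20525398475787, 'cx': 308.72651240586464, 'cy': 241.612164435255, 'k1': -0.0408216482927985, 'R': array([[-0.81219082, -0.58301437, -0.02098388],
       [-0.27083372,  0.40866517, -0.87157436],
       [ 0.51671576, -0.70220156, -0.48981405]]), 't': array([0.44929781, 0.20757826, 1.42566266]), 'shot': 1}
top {'fov_y': 43.280384411289205, 'cx': 317.8040603755594, 'cy': 246.41121014798384, 'k1': 0.06678392582196195, 'R': array([[-0.007127  , -0.99996969, -0.00313385],
       [-0.99593195,  0.00737967, -0.08980591],
       [ 0.08982631,  0.00248105, -0.99595436]]), 't': array([0.04834946, 0.51706059, 1.53581236]), 'shot': 2}
```

View pics/side0.png

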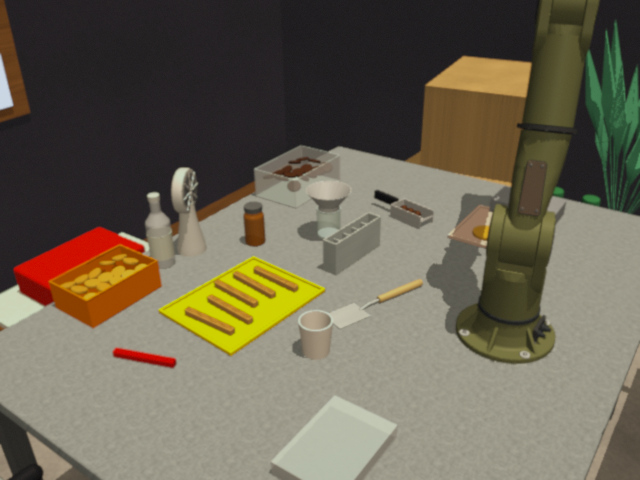

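View pics/top0.png

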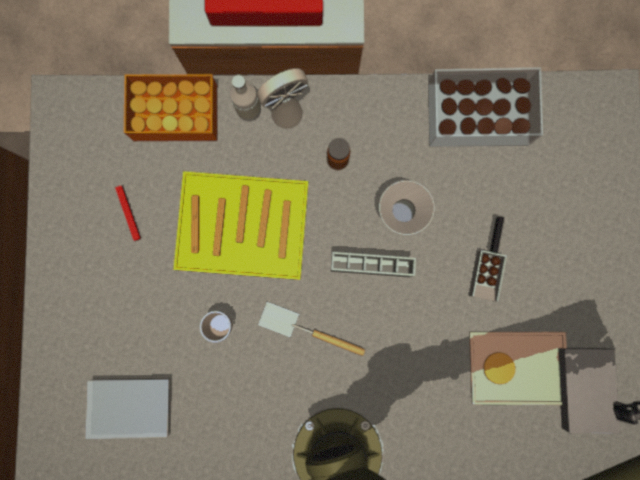

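```bash
cat > h.py <<'E'
import numpy as np, cv2
from scipy.spatial.transform import Rotation as Ro
from workcell import env
def K(p):
    f=p["img"].shape[0]/2/np.tan(np.radians(p["fov_y"])/2)
    return np.array([[f,0,p["cx"]],[0,f,p["cy"]],[0,0,1.]]),np.array([p["k1"],0,0,0.])
def rays(p,px):
    k,d=K(p); u=cv2.undistortPoints(np.float64(px).reshape(-1,1,2),k,d).reshape(-1,2)
    return np.c_[u,np.ones(len(u))]
def atz(p,px,z):   # pixel -> world on plane z
    r=rays(p,px)@p["R"]; c=-p["R"].T@p["t"]
    return c+r*((z-c[2])/r[:,2])[:,None]
def cloud(p):
    v,u=np.mgrid[:480,:640]; r=rays(p,np.c_[u.ravel(),v.ravel()])
    X=(r*p["range_z"].reshape(-1,1)-p["t"])@p["R"]
    X[p["range_z"].ravel()==0]=np.nan
    return X.reshape(480,640,3)
def proj(p,X):
    k,d=K(p); return cv2.projectPoints(np.float64(X).reshape(-1,1,3),cv2.Rodrigues(p["R"])[0],p["t"],k,d)[0].reshape(-1,2)
def pose():
    o=env.get_obs(); return o["ee_pos"],Ro.from_rotvec(o["tcp_rot"])
def Rt(az,tilt_axis=None): # tool down, jaw(x) axis along world azimuth az(deg)
    x=np.array([np.cos(np.radians(az)),np.sin(np.radians(az)),0]);y=np.array([0,0,-1.]);return Ro.from_matrix(np.c_[x,y,np.cross(x,y)])
def go(pos,R,p0=None,R0=None):  # numbers for the row
    if p0 is None: p0,R0=pose()
    s=R0.inv().apply(np.array(pos)-p0)/0.05
    t=np.degrees((R0.inv()*R).as_rotvec())/6
    n=max(np.linalg.norm(s),np.linalg.norm(t)*6/8.59)
    return np.round(np.r_[s,t],3).tolist(),"rows>=%.1f"%n
def save(name,p,box=None,s=1):
    im=p["img"][:,:,::-1]
    if box: im=im[box[1]:box[3],box[0]:box[2]]
    cv2.imwrite("pics/"+name+".png",cv2.resize(im,None,fx=s,fy=s,interpolation=cv2.INTER_CUBIC))
E
python3 - <<'E'
from h import *
p=env.read_camera("top"); s=env.read_camera("side")
save("topc",p,(165,160,435,290),2.9); save("sidec",s,(150,180,440,350),2.7); save("scoop",p,(450,200,530,310),5)
X=cloud(p); print(pose()[1].as_matrix().round(3))
for n in ["tray","caddy","stick0","jar","funnel","scoop","scoop_lip","scoop_grip","ball0","syrup","cup"]:
    for q in (p,s):
        Xq=cloud(q)
        for r in env.look_for(n,q)[:7]:
            u,v=np.int32(np.round(r["xy"])); print(n,q["shot"],"look",u,v,round(r["p"],2),Xq[v,u].round(3))
        try:
          for r in env.tip_of(n,q)[:6]:
            u,v=np.int32(np.round(r["xy"])); print(n,q["shot"],"tip",u,v,round(r["p"],2),Xq[v,u].round(3))
        except Exception as e: print(e)
E
```

```text
[[ 0.26  -0.     0.966]
 [-0.966  0.001  0.26 ]
 [-0.001 -1.    -0.   ]]
tray 3 look 246 227 0.73 [0.571 0.232 0.004]
tray 3 look 489 275 0.43 [ 0.442 -0.398  0.   ]
tray 3 tip 241 229 0.64 [0.564 0.242 0.025]
tray 3 tip 243 214 0.32 [0.603 0.237 0.026]
tray 3 tip 262 219 0.2 [0.589 0.188 0.027]
tray 4 look 232 308 0.4 [0.56  0.305 0.024]
tray 4 tip 245 301 0.96 [0.566 0.252 0.012]
caddy 3 look 374 266 0.93 [ 0.467 -0.101  0.006]
caddy 3 tip 371 269 0.75 [ 0.459 -0.093  0.005]
caddy 3 tip 263 218 0.35 [0.592 0.186 0.022]
caddy 4 look 350 243 0.87 [ 0.454 -0.053  0.068]
caddy 4 look 235 293 0.55 [0.597 0.253 0.024]
caddy 4 tip 351 257 0.86 [ 0.45  -0.054  0.025]
stick0 3 look 286 232 0.92 [0.555 0.126 0.026]
stick0 3 look 194 226 0.88 [0.573 0.363 0.024]
stick0 3 look 263 223 0.85 [0.579 0.186 0.024]
stick0 3 look 244 212 0.68 [0.608 0.234 0.028]
stick0 3 look 125 211 0.64 [0.614 0.543 0.014]
stick0 3 look 221 226 0.58 [0.572 0.294 0.024]
stick0 3 tip 240 213 0.93 [0.605 0.245 0.027]
stick0 3 tip 222 224 0.91 [0.578 0.292 0.021]
stick0 3 tip 266 220 0.85 [0.587 0.178 0.026]
stick0 3 t
[... 2396 characters left out ...]
34 -0.416  0.028]
syrup 3 look 336 153 0.8 [ 0.738 -0.002  0.119]
syrup 3 look 491 271 0.57 [ 0.451 -0.396  0.025]
syrup 3 look 286 229 0.16 [0.563 0.127 0.022]
syrup 3 tip 336 158 0.6 [ 0.726 -0.002  0.117]
syrup 4 look 253 223 0.56 [0.732 0.017 0.079]
syrup 4 look 408 210 0.34 [ 0.455 -0.391  0.026]
syrup 4 look 244 304 0.24 [0.566 0.256 0.006]
syrup 4 tip 352 256 0.7 [ 0.452 -0.062  0.024]
syrup 4 tip 256 240 0.58 [0.728 0.015 0.024]
cup 3 look 214 326 0.69 [0.316 0.313 0.007]
cup 3 tip 219 322 0.72 [0.326 0.3   0.008]
cup 3 tip 220 227 0.46 [0.57  0.297 0.024]
cup 3 tip 333 160 0.25 [0.726 0.005 0.095]
cup 4 look 315 332 0.93 [0.299 0.328 0.08 ]
cup 4 tip 318 351 0.57 [0.298 0.321 0.025]
```

View pics/topc.png

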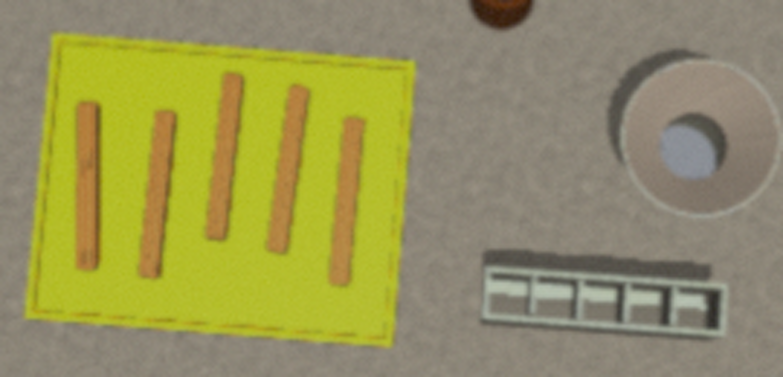

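View pics/sidec.png

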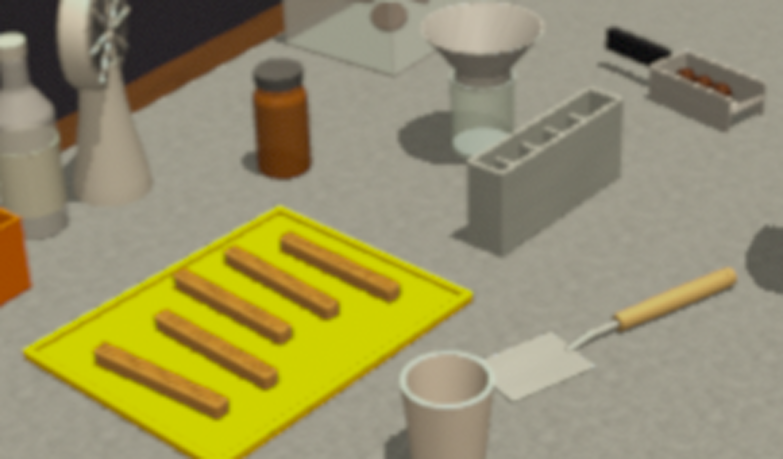

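View pics/scoop.png

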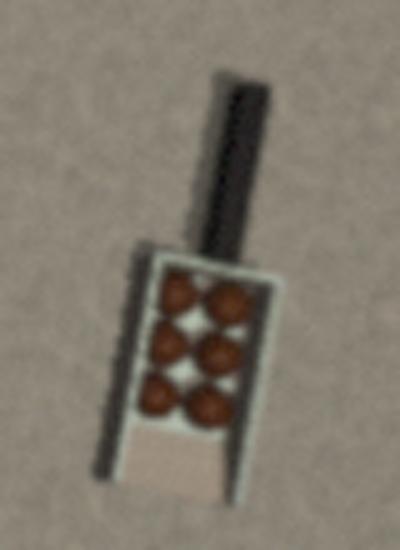

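```bash
cat > m.py <<'E'
from h import *
def sticks(p,red=False):
    hsv=cv2.cvtColor(p["img"],cv2.COLOR_RGB2HSV); X=cloud(p)
    m=(hsv[...,0]>8)&(hsv[...,0]<22)&(hsv[...,1]>90)&(X[...,2]>.012)&(X[...,2]<.045)
    m=m.astype(np.uint8); n,l,st,_=cv2.connectedComponentsWithStats(m)
    out=[]
    for i in range(1,n):
        if st[i,4]<150 : continue
        v,u=np.nonzero(l==i); W=atz(p,np.c_[u,v],.022)[:,:2]
        c,wh,a=cv2.minAreaRect((W*1000).astype(np.float32))
        if wh[0]<wh[1]: wh=wh[::-1]; a+=90
        a=(a+90)%180-90
        if not(110<wh[0]<190 and wh[1]<45): continue
        out.append((np.round(c,1),np.round(wh,1),round(a,1),round(float(np.nanmedian(X[v,u,2])),4)))
    return sorted(out,key=lambda o:-o[0][1])
if __name__=="__main__":
    p=env.read_camera("top"); 
    for o in sticks(p): print(o)
    print(env.get_obs()["time"])
E
python3 m.py; python3 - <<'E'
from h import *
p=env.read_camera("top");X=cloud(p)
hsv=cv2.cvtColor(p["img"],cv2.COLOR_RGB2HSV)
# caddy: rim by depth
m=(X[...,2]>.08)&(X[...,2]<.11)&(X[...,0]>.38)&(X[...,0]<.52)&(X[...,1]<.06)&(X[...,1]>-.22)
v,u=np.nonzero(m); W=atz(p,np.c_[u,v],.095)[:,:2]*1000; print("caddy",len(u),cv2.minAreaRect(W.astype(np.float32)))
m=(X[...,2]>.135)&(X[...,2]<.155)&(abs(X[...,0]-.6)<.12)&(abs(X[...,1]+.18)<.12)
v,u=np.nonzero(m); W=atz(p,np.c_[u,v],.145)[:,:2]*1000; print("funnel",len(u),cv2.minEnclosingCircle(W.astype(np.float32)))
m=(X[...,2]>.035)&(X[...,2]<.065)&(X[...,0]>.3)&(X[...,0]<.65)&(X[...,1]<-.34)&(X[...,1]>-.48)
v,u=np.nonzero(m); print("scoop hi",len(u))
gm=m&(hsv[...,2]<60); v,u=np.nonzero(gm); W=atz(p,np.c_[u,v],.052)[:,:2]*1000; print("grip",len(u),cv2.minAreaRect(W.astype(np.float32)))
wm=m&(hsv[...,2]>100)&(hsv[...,1]<60); v,u=np.nonzero(wm); W=atz(p,np.c_[u,v],.042)[:,:2]*1000; print("walls",len(u),cv2.minAreaRect(W.astype(np.float32)))
m=(hsv[...,0]>24)&(hsv[...,0]<34)&(hsv[...,1]>180)&(X[...,0]>.4)&(X[...,1]>.05); v,u=np.nonzero(m);W=atz(p,np.c_[u,v],.012)[:,:2]*1000; print("tray",len(u),cv2.minAreaRect(W.astype(np.float32)))
E
```

```text
(array([578.3, 361.3]), array([145.8,  15.5]), 0.6, 0.0237)
(array([571.4, 299.9]), array([148.4,  16.8]), -5.6, 0.0241)
(array([604.8, 240.3]), array([145.4,  15.7]), -6.1, 0.0241)
(array([592.9, 183.9]), array([147.8,  15.8]), -7.7, 0.0247)
(array([563.7, 131.9]), array([146.9,  15.2]), -5.5, 0.0246)
(array([273.3,  -4.7]), array([138. ,  19.1]), 68.1, 0.0178)
2.45
caddy 474 ((467.4528503417969, -89.7559814453125), (203.59022521972656, 44.966819763183594), 85.42269897460938)
funnel 698 ((598.8094482421875, -167.5364990234375), 66.38098907470703)
scoop hi 507
grip 253 ((484.51043701171875, -395.5452880859375), (48.36872100830078, 207.70591735839844), 70.10421752929688)
walls 175 ((440.1318664550781, -386.828857421875), (66.26339721679688, 117.30899047851562), 77.06784057617188)
tray 9995 ((576.9906616210938, 243.9786376953125), (325.5035095214844, 255.1103057861328), 85.12801361083984)
```

```bash
cat >> h.py <<'E'
def Rpick(ang,tilt=20,sgn=1,flip=-1): # stick azimuth ang deg; free end dir d=sgn*dir ; tool x = flip*n
    a=np.radians(ang); d=sgn*np.array([np.cos(a),np.sin(a),0]); n=np.cross([0,0,1],d)
    t=np.radians(tilt); y=np.sin(t)*d-np.cos(t)*np.array([0,0,1.]); x=flip*n
    return Ro.from_matrix(np.c_[x,y,np.cross(x,y)]),d
def pick(c,ang,back=.045,tcpz=.028,tilt=20,sgn=1):
    R,d=Rpick(ang,tilt,sgn); y=R.as_matrix()[:,1]
    g=np.array([c[0],c[1],.015])-back*d
    s=(tcpz-.015)/-y[2]
    return g-s*y,R
E
python3 - <<'E'
from h import *
P,R=pick((.5637,.1319),-5.5)
print(P,go([.5,-.3,.25],R)); print(go([P[0],P[1],.12],R))
E
```

```text
[0.51419734 0.13666656 0.028     ] ([-4.608, -0.034, 8.098, 3.297, 3.391, -0.597], 'rows>=9.3')
([-12.968, 2.565, 10.641, 3.297, 3.391, -0.597], 'rows>=17.0')
```

```bash
python3 -m inch '[40,-4.6,0,8.1,1.6,1.7,-0.3, 40,-4.6,0,8.1,3.3,3.4,-0.6, 40,-4.6,0,8.1,3.3,3.4,-0.6, 40,-4.6,0,8.1,3.3,3.4,-0.6, 40,-4.6,0,8.1,3.3,3.4,-0.6, 40,-4.6,0,8.1,3.3,3.4,-0.6, 40,-4.6,0,8.1,3.3,3.4,-0.6, 40,-8,0.5,9,3.3,3.4,-0.6, 40,-12.97,2.5,10.64,3.3,3.4,-0.6, 40,-12.97,2.5,10.64,3.3,3.4,-0.6, 40,-12.97,2.5,10.64,3.3,3.4,-0.6, 40,-12.97,2.5,10.64,3.3,3.4,-0.6]'
python3 - <<'E'
from h import *
P,R=pick((.5637,.1319),-5.5)
print(pose()[0],go([P[0],P[1],.12],R),go(P,R)); print(env.tips_ahead, env.get_obs()["joint_pos"])
E
```

```text
time: 3.7
ee_pos: [0.4659, -0.1413, 0.1947]
tcp_rot: [-0.912, 1.004, -1.437]
ft_force: [0.9, 0.2, 0.4]
finger_gap: 0.0402
[ 0.4658724  -0.14130708  0.19468844] ([-5.629, 1.542, -0.113, -0.01, -0.006, 0.013], 'rows>=5.8') ([-5.631, 3.271, -0.744, -0.01, -0.006, 0.013], 'rows>=6.6')
0.017 [ 0.95226618 -0.24684334 -0.57886067  2.15669776 -0.29443781  0.87043218
 -1.14910691]
```

```bash
python3 -m inch '[40,-5.63,0.5,0.2,0,0,0, 40,-5.63,0.5,0.2,0,0,0, 40,-5.63,0.5,0.2,0,0,0, 40,-5.63,0.5,0.2,0,0,0,40,-5.63,0.8,0.2,0,0,0, 40,-5.63,1.54,-0.11,0,0,0, 40,-5.63,1.54,-0.11,0,0,0,40,-5.63,1.54,-0.11,0,0,0]'
python3 - <<'E'
from m import *
p=env.read_camera("top");print(sticks(p))
P,R=pick((.5637,.1319),-5.5)
print(pose()[0],go(P,R),env.get_obs()["joint_pos"]); save("t1",p,(165,160,435,290),2.9)
E
```

```text
time: 4.5
ee_pos: [0.5124, 0.1374, 0.1186]
tcp_rot: [-0.915, 1.008, -1.428]
ft_force: [0.1, -0.4, -0.5]
finger_gap: 0.04
[(array([578.3, 361.3]), array([145.8,  15.5]), 0.6, 0.0239), (array([570.5, 300. ]), array([146.5,  16.8]), -5.6, 0.0242), (array([604.8, 240.2]), array([145.3,  16. ]), -5.6, 0.0243), (array([595.8, 183.8]), array([142.,  17.]), -7.4, 0.0245), (array([579.4, 129.2]), array([115.6,  21.4]), -5.8, 0.0241), (array([273. ,  -4.6]), array([138. ,  19.1]), 68.6, 0.0184)]
[0.51309447 0.13596441 0.11957714] ([-0.012, 1.73, -0.601, 0.034, 0.009, -0.024], 'rows>=1.8') [ 0.92492485  0.04041473 -1.33019199  2.12576482  0.30371218  0.72018658
 -2.26478788]
```

View pics/t1.png

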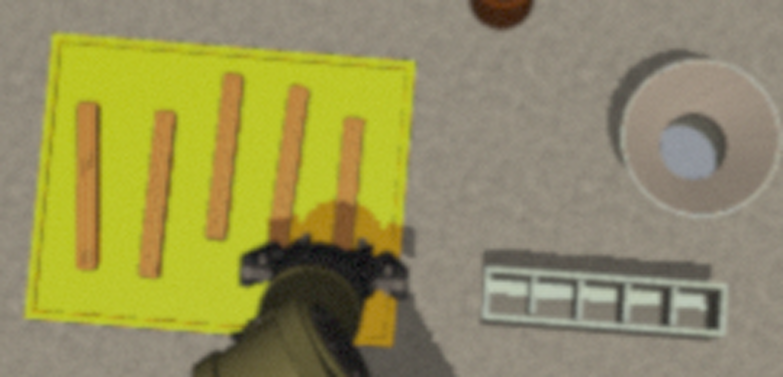

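```bash
python3 - <<'E'
from h import *
P,R=pick((.5637,.1319),-5.5,sgn=-1)
p0,R0=pose()
print(P,"final",go([P[0],P[1],.13],R))
# mid: yaw +90 about world z, upright
Rm=Ro.from_rotvec([0,0,np.pi/2])*Ro.from_matrix(Rpick(-5.5,0)[0].as_matrix())
print("mid",go([.60,.05,.28],Rm))
Rm=Ro.from_rotvec([0,0,np.pi/4])*Ro.from_matrix(Rpick(-5.5,10)[0].as_matrix())
print("m1",go([.56,.08,.25],Rm))
E
```

```text
[0.61320266 0.12713344 0.028     ] final ([-0.013, 0.485, 1.962, -0.031, -28.193, 10.205], 'rows>=20.9')
mid ([1.541, -2.381, 2.868, -2.606, -14.824, 2.571], 'rows>=10.7')
m1 ([1.021, -2.104, 1.862, -1.556, -7.245, 1.908], 'rows>=5.3')
```

```bash
python3 -m inch '[60,0.2,-0.8,0.4,0,0,0, 60,0.6,-1.6,1.2,-0.3,-1.4,0.3, 60,1,-2.1,1.9,-0.6,-2.8,0.7, 60,1,-2.1,1.9,-1,-4.2,1.1, 60,1,-2.1,1.9,-1.3,-5.7,1.5, 60,1.54,-2.4,2.87,-1.5,-7.1,1.9, 60,1.54,-2.4,2.87,-2.6,-14.8,2.6, 60,1.54,-2.4,2.87,-2.6,-14.8,2.6, 60,1.54,-2.4,2.87,-2.6,-14.8,2.6, 60,1.54,-2.4,2.87,-2.6,-14.8,2.6, 60,1.54,-2.4,2.87,-2.6,-14.8,2.6, 60,1.54,-2.4,2.87,-2.6,-14.8,2.6]'
python3 - <<'E'
from h import *
P,R=pick((.5637,.1319),-5.5,sgn=-1)
print("final",go([P[0],P[1],.13],R),go(P,R)); print(env.get_obs()["joint_pos"])
E
```

```text
time: 5.75
ee_pos: [0.6, 0.048, 0.284]
tcp_rot: [-1.568, 0.082, -0.088]
ft_force: [0.3, 0.3, -0.1]
finger_gap: 0.0596
final ([0.081, 3.083, 1.598, 2.622, -14.939, 2.674], 'rows>=10.8') ([0.073, 5.123, 1.595, 2.622, -14.939, 2.674], 'rows>=10.8')
[ 0.76393934  0.41000023 -1.1568269   1.49780611  0.3758016   1.47362419
 -0.50454123]
```

```bash
python3 -m inch '[40,0,0.5,1.6,2.6,-14.9,2.7, 40,0,0.5,1.6,2.6,-14.9,2.7, 40,0,0.5,1.6,2.6,-14.9,2.7,40,0,0.5,1.6,2.6,-14.9,2.7,40,0,0.5,1.6,2.6,-14.9,2.7,40,0,0.5,1.6,2.6,-14.9,2.7,40,0,0.5,1.6,2.6,-14.9,2.7,40,0,1,1.6,2.6,-14.9,2.7,40,0,1.8,1.6,2.6,-14.9,2.7,40,0,2.4,1.6,2.62,-14.94,2.67,40,0.08,3.1,1.6,2.62,-14.94,2.67,40,0.08,3.1,1.6,2.62,-14.94,2.67]'
python3 - <<'E'
from h import *
P,R=pick((.5637,.1319),-5.5,sgn=-1)
print("final",go([P[0],P[1],.06],R),go(P,R)); print(env.get_obs()["joint_pos"])
E
```

```text
time: 6.95
ee_pos: [0.6124, 0.1265, 0.1232]
tcp_rot: [-0.979, -0.883, 1.273]
ft_force: [-0.6, 0.2, -0.0]
finger_gap: 0.0402
final ([0.017, 1.18, -0.455, -0.068, -0.046, -0.0], 'rows>=1.3') ([0.018, 1.78, -0.678, -0.068, -0.046, -0.0], 'rows>=1.9')
[ 0.50441089  0.98074756 -1.25824149  1.32180439  0.66942369  1.71402677
  0.78156533]
```

```bash
python3 -m inch '[40,0,0.9,-0.3,0,0,0, 40,0.02,1.4,-0.53,0,0,0, 40,0.02,1.78,-0.68,0,0,0, 40,0.02,1.78,-0.68,0,0,0, 5,0.02,1.78,-0.68,0,0,0,5,0.02,1.78,-0.68,0,0,0,5,0.02,1.78,-0.68,0,0,0,5,0.02,1.78,-0.68,0,0,0,5,0.02,1.78,-0.68,0,0,0,5,0.02,1.78,-0.68,0,0,0]'
python3 - <<'E'
from h import *
p=env.read_camera("side");save("s1",p,(150,100,470,350),2.5)
o=env.get_obs();print(o["joint_pos"],o["ft_force"])
E
```

```text
time: 7.95
ee_pos: [0.6163, 0.1301, 0.0353]
tcp_rot: [-0.984, -0.892, 1.266]
ft_force: [1.0, -1.3, 6.4]
finger_gap: 0.0152
[ 0.49434215  1.06598817 -1.2054696   1.37535224  0.73752179  1.59403819
  0.7726373 ] [ 0.50776444 -0.53835925  7.14158072]
```

View pics/s1.png

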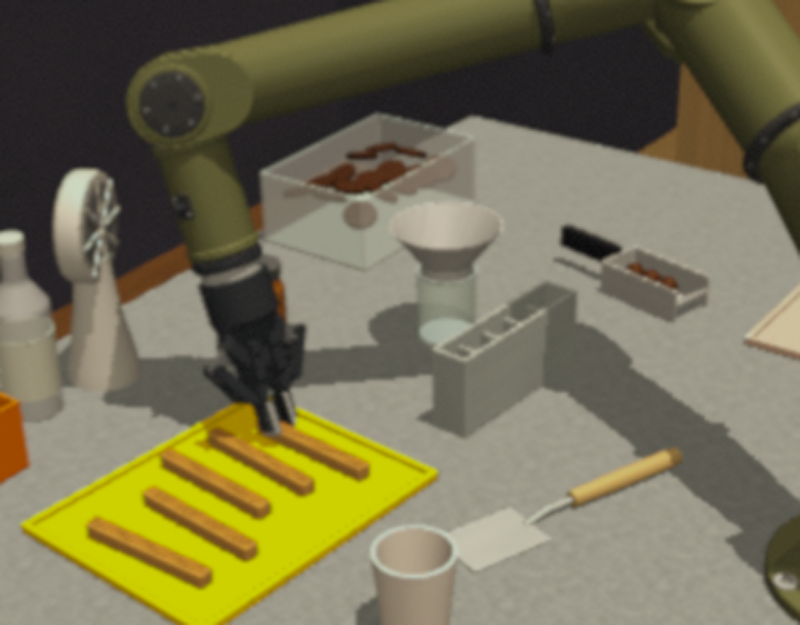

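```bash
python3 -m inch '[5,0,-0.5,0.2,0,0,0, 5,0,-1.2,0.45,0,0,0,5,0,-1.9,0.7,0,0,0,5,0,-1.9,0.7,0,0,0]'
python3 - <<'E'
from h import *
p=env.read_camera("side");save("s2",p,(210,190,310,270),8)
print(env.tips_ahead)
E
```

```text
time: 8.4
ee_pos: [0.6166, 0.1316, 0.1404]
tcp_rot: [-0.985, -0.898, 1.263]
ft_force: [1.1, 0.5, 0.4]
finger_gap: 0.0154
0.017
```

View pics/s2.png

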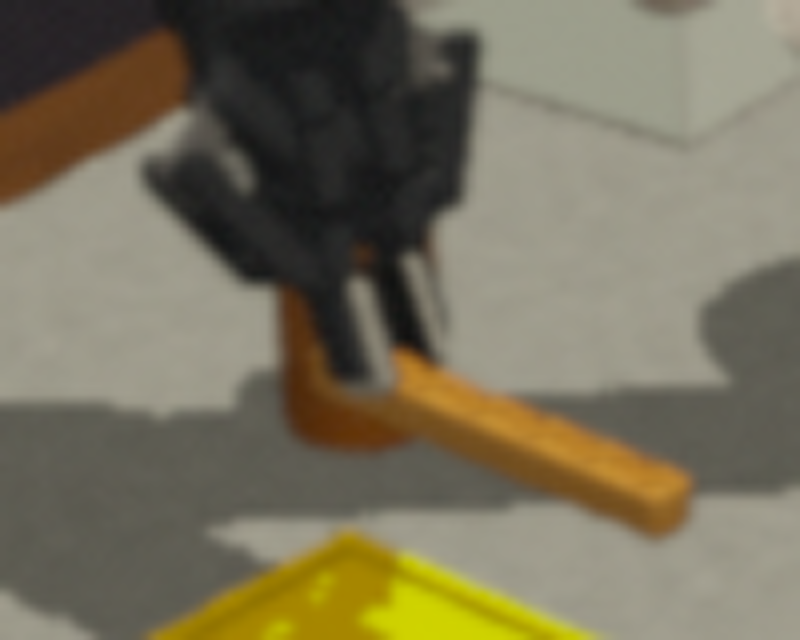

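```bash
cat > kin.py <<'E'
import numpy as np, itertools
from scipy.spatial.transform import Rotation as Ro
from scipy.optimize import least_squares
D=[([1.32209889,.32181599,-.0700935,1.45169792,.0225868,1.37080869,-.05690231],[.16868682,-.62719121,.24721659],[-1.32099236,1.01458675,-1.01193494]),
([.95226618,-.24684334,-.57886067,2.15669776,-.29443781,.87043218,-1.14910691],[.4659,-.1413,.1947],[-.912,1.004,-1.437]),
([.92492485,.04041473,-1.33019199,2.12576482,.30371218,.72018658,-2.26478788],[.513,.136,.1196],[-.915,1.008,-1.428]),
([.76393934,.41000023,-1.1568269,1.49780611,.3758016,1.47362419,-.50454123],[.6,.048,.284],[-1.568,.082,-.088]),
([.50441089,.98074756,-1.25824149,1.32180439,.66942369,1.71402677,.78156533],[.6124,.1265,.1232],[-.979,-.883,1.273]),
([.49434215,1.06598817,-1.2054696,1.37535224,.73752179,1.59403819,.7726373],[.6163,.1301,.0353],[-.984,-.892,1.266])]
def fk(q,s,c1,L,Rc):
    R=Ro.from_euler('z',s[0]*q[0]+c1); P=R.apply([0,0,0])
    P=R.apply([0,0,L[0]])
    R=R*Ro.from_euler('y',q[1]); 
    R=R*Ro.from_euler('z',s[1]*q[2]); P=P+R.apply([L[4],0,L[1]])
    R=R*Ro.from_euler('y',q[3]); R=R*Ro.from_euler('z',s[2]*q[4]); P=P+R.apply([L[5],0,L[2]])
    R=R*Ro.from_euler('y',q[5]); R=R*Ro.from_euler('z',s[3]*q[6]); P=P+R.apply([0,0,L[3]])
    return P,R*Ro.from_rotvec(Rc)
def fit():
    best=None
    for s in itertools.product([1,-1],repeat=4):
      for rz in np.arange(0,6.28,1.57):
        Rc=(Ro.from_euler('z',rz)*Ro.from_euler('x',-np.pi/2)).as_rotvec()
        def f(v):
            r=[]
            for q,p,w in D:
                P,R=fk(q,s,v[0],v[1:7],v[7:10]); r+=list(P-p)+list(.3*(R*Ro.from_rotvec(w).inv()).as_rotvec())
            return r
        for c in(0,3.14):
            o=least_squares(f,np.r_[c,.33,.4,.4,.2,0,0,Rc],loss='linear')
            if best is None or o.cost<best[0]: best=(o.cost,s,o.x,np.abs(o.fun).max())
    return best
if __name__=="__main__":
    print(fit())
E
sed -i '/^def fk/i try:\n    from workcell import env as _e\n    _o=_e.get_obs(); D.append((_o["joint_pos"],_o["ee_pos"],_o["tcp_rot"]))\nexcept Exception: pass' kin.py
python3 kin.py
```

```text
(np.float64(0.00013403924917873285), (-1, -1, -1, -1), array([-0.03707361,  0.23513295,  0.45715772,  0.49548475,  0.32145243,
        0.01332275,  0.00421461, -0.05009538, -2.23404401, -2.23448808]), np.float64(0.008952397024160064))
```

```bash
cat > ik.py <<'E'
from kin import *
from h import *
V=np.array([-0.0,0.23513295,0.45715772,0.49548475,0.32145243,0.01332275,0.00421461,-0.05009538,-2.23404401,-2.23448808]); V[0]=-.037
S=(-1,)*4
lo=np.array([-2.86,-.3,-1.38,.06,-1.56,.09,-2.69]);hi=np.array([2.86,2.09,1.24,2.45,4.7,2.05,2.69])
def F(q): return fk(q,S,V[0],V[1:7],V[7:10])
def solve(P,R,q0,w=.02):
    q0=np.clip(q0,lo+.02,hi-.02)
    f=lambda q:np.r_[10*(F(q)[0]-P),3*(F(q)[1]*R.inv()).as_rotvec(),w*(q-q0)]
    o=least_squares(f,q0,bounds=(lo,hi)); P1,R1=F(o.x)
    return o.x,np.linalg.norm(P1-P)*1000,np.degrees((R1*R.inv()).magnitude())
def Rplace(h,tilt=20,f=(0,0,-1)):
    t=np.radians(tilt);h=np.array(h)/np.linalg.norm(h); y=np.cos(t)*h-np.sin(t)*np.array([0,0,1.]); x=np.cross(y,f);x/=np.linalg.norm(x)
    return Ro.from_matrix(np.c_[x,y,np.cross(x,y)])
U=np.array([.080,.997,0]); CAD=np.array([.4675,-.0898,0])
E
python3 - <<'E'
from ik import *
np.set_printoptions(precision=2,suppress=True)
q0=env.get_obs()["joint_pos"]
rng=np.random.default_rng(0)
for h in(U,-U,np.array([.997,-.08,0]),np.array([-.997,.08,0])):
  for k in (80,-80):
    P=CAD+k*U/1000+[0,0,.125]; best=[]
    R=Rplace(h)
    for i in range(12):
        qs=q0 if i==0 else rng.uniform(lo,hi)
        q,e,a=solve(P-.012*R.as_matrix()[:,1],R,qs)
        if e<6 and a<3: best.append((np.abs(q-q0).max(),q))
    best.sort(key=lambda b:b[0])
    print(h,k,len(best)); 
    for b in best[:3]: print("   ",b[1])
E
```

```text
[0.08 1.   0.  ] 80 7
    [-0.09  0.7   0.82  1.93 -1.2   1.95 -1.99]
    [ 0.29  0.56  0.35  1.92 -1.03  1.74 -2.1 ]
    [ 0.37  0.54  0.26  1.92 -1.    1.71 -2.12]
[0.08 1.   0.  ] -80 2
    [ 0.57  0.7   0.29  1.66 -0.88  1.9  -2.08]
    [ 1.54  1.03 -1.07  1.66 -0.2   1.53 -2.69]
[-0.08 -1.   -0.  ] 80 9
    [-0.59  0.57  0.    1.86  0.87  1.67 -1.04]
    [-0.09  0.65 -0.6   1.86  1.07  1.9  -1.19]
    [ 0.05  0.73 -0.79  1.86  1.15  1.99 -1.25]
[-0.08 -1.   -0.  ] -80 5
    [-0.31  0.45 -0.03  2.05  1.08  1.5  -1.03]
    [-0.19  0.46 -0.15  2.06  1.12  1.54 -1.05]
    [ 0.36  0.6  -0.8   2.06  1.31  1.81 -1.15]
[ 1.   -0.08  0.  ] 80 0
[ 1.   -0.08  0.  ] -80 0
[-1.    0.08  0.  ] 80 0
[-1.    0.08  0.  ] -80 0
```

```bash
python3 -m inch '[5,0,0,0,0,0,0]'; python3 - <<'E'
from h import *
P,R=pick((.5637,.1319),-5.5,sgn=-1)
print(pose()[0]); print(P,go(P,R),go(P+[0,0,.009],R),go(P+[0,0,.03],R))
E
```

```text
time: 8.55
ee_pos: [0.6149, 0.1295, 0.1339]
tcp_rot: [-0.983, -0.891, 1.268]
ft_force: [0.1, 0.1, -0.6]
finger_gap: 0.0156
[0.61494278 0.12954579 0.13394039]
[0.61320266 0.12713344 0.028     ] ([-0.055, 2.002, -0.694, 0.011, -0.04, 0.029], 'rows>=2.1') ([-0.054, 1.833, -0.633, 0.011, -0.04, 0.029], 'rows>=1.9') ([-0.054, 1.438, -0.49, 0.011, -0.04, 0.029], 'rows>=1.5')
```

```bash
cat >> ik.py <<'E'
from scipy.spatial.transform import Slerp
def path(P,R,N=20,q0=None,p0=None,R0=None,arc=None):
    if p0 is None: p0,R0=pose()
    if q0 is None: q0=env.get_obs()["joint_pos"]
    sl=Slerp([0,1],Ro.concatenate([R0,R])); q=q0; qs=[]
    for a in np.linspace(0,1,N+1)[1:]:
        pp=p0+a*(P-p0)
        if arc is not None: pp=pp+np.sin(np.pi*a)*np.array(arc)
        q,e,an=solve(pp,sl(a),q,.005); qs.append(np.r_[q,e,an])
    return np.array(qs)
def vstick(c,ang=None):  # stick centre in tool frame given current pose
    p,R=pose(); return R.inv().apply(np.array(c)-p)
E
python3 - <<'E'
from ik import *
np.set_printoptions(precision=2,suppress=True)
# v at pick
v=Ro.from_rotvec([-.984,-.892,1.266]).inv().apply(np.array([.5637,.1319,.015])-[.6163,.1301,.0353]); print("v",v)
R=Rplace(-U); k=-80
for z in(.20,.094):
    C=CAD+k*U/1000+[0,0,z]; P=C-R.apply(v); print(z,"TCP",P,go(P,R))
C=CAD+k*U/1000+[0,0,.21];P=C-R.apply(v)
print(path(P,R,12,arc=[0,0,.08]))
E
```

```text
v [-0.    0.04  0.04]
0.2 TCP [ 0.47 -0.15  0.25] ([-5.854, -1.422, 3.063, -11.642, 14.603, 6.833], 'rows>=13.9')
0.094 TCP [ 0.47 -0.15  0.15] ([-5.857, 0.571, 2.34, -11.642, 14.603, 6.833], 'rows>=13.9')
[[ 0.56  0.85 -1.28  1.41  0.68  1.68  0.66  0.    0.  ]
 [ 0.62  0.73 -1.29  1.48  0.69  1.66  0.55  0.    0.  ]
 [ 0.66  0.62 -1.3   1.54  0.71  1.64  0.45  0.    0.  ]
 [ 0.71  0.51 -1.3   1.6   0.73  1.63  0.35  0.    0.  ]
 [ 0.74  0.41 -1.3   1.66  0.76  1.61  0.25  0.    0.  ]
 [ 0.76  0.32 -1.29  1.71  0.79  1.6   0.14  0.    0.  ]
 [ 0.76  0.25 -1.26  1.77  0.84  1.59  0.01  0.    0.  ]
 [ 0.73  0.22 -1.22  1.83  0.92  1.61 -0.14  0.    0.  ]
 [ 0.68  0.23 -1.18  1.88  1.    1.65 -0.32  0.    0.  ]
 [ 0.63  0.26 -1.12  1.93  1.09  1.71 -0.5   0.    0.  ]
 [ 0.57  0.32 -1.06  1.97  1.18  1.79 -0.7   0.    0.  ]
 [ 0.51  0.38 -0.98  1.99  1.24  1.88 -0.89  0.    0.  ]]
```

```bash
python3 -m inch '[5,-1,-1.2,0.8,-0.85,1.05,0.5, 5,-2,-2.2,1.6,-1.7,2.1,1, 5,-2.9,-2.3,2.1,-2.55,3.2,1.5, 5,-2.9,-2.3,2.1,-3.4,4.2,2, 5,-2.9,-2.3,2.1,-4.2,5.3,2.5, 5,-3.5,-2.3,2.4,-5.1,6.3,2.95, 5,-4,-2.2,2.6,-6,7.4,3.4, 5,-4.5,-2.1,2.7,-6.8,8.5,3.9, 5,-5,-2,2.8,-7.6,9.5,4.4, 5,-5.3,-1.9,2.9,-8.5,10.6,4.9, 5,-5.6,-1.8,3,-9.3,11.6,5.4, 5,-5.85,-1.7,3.1,-10.1,12.7,5.9]'
python3 -m inch '[5,0,0,0,0,0,0]'
python3 - <<'E'
from ik import *
p=env.read_camera("side");save("s3",p,(150,100,470,350),2.5)
v=Ro.from_rotvec([-.984,-.892,1.266]).inv().apply(np.array([.5637,.1319,.015])-[.6163,.1301,.0353])
R=Rplace(-U); k=-80
for z in(.20,.094):
    C=CAD+k*U/1000+[0,0,z]; P=C-R.apply(v); print(z,"TCP",P,go(P,R))
print(env.get_obs()["joint_pos"])
E
```

```text
time: 9.75
ee_pos: [0.4681, -0.1509, 0.2656]
tcp_rot: [-2.614, -0.07, 0.22]
ft_force: [-0.5, -0.5, 0.3]
finger_gap: 0.0156
time: 9.85
ee_pos: [0.4677, -0.1502, 0.2619]
tcp_rot: [-2.606, -0.072, 0.236]
ft_force: [0.0, 0.1, -0.3]
finger_gap: 0.0155
0.2 TCP [ 0.46631099 -0.14977391  0.25256849] ([-0.016, 0.113, 0.189, -1.642, 2.055, 0.928], 'rows>=1.9')
0.094 TCP [ 0.46631099 -0.14977391  0.14656849] ([0.307, 1.183, 1.99, -1.642, 2.055, 0.928], 'rows>=2.3')
[ 0.6637174   0.29090695 -1.12543373  1.99193236  1.11686417  1.73329569
 -0.58077639]
```

View pics/s3.png

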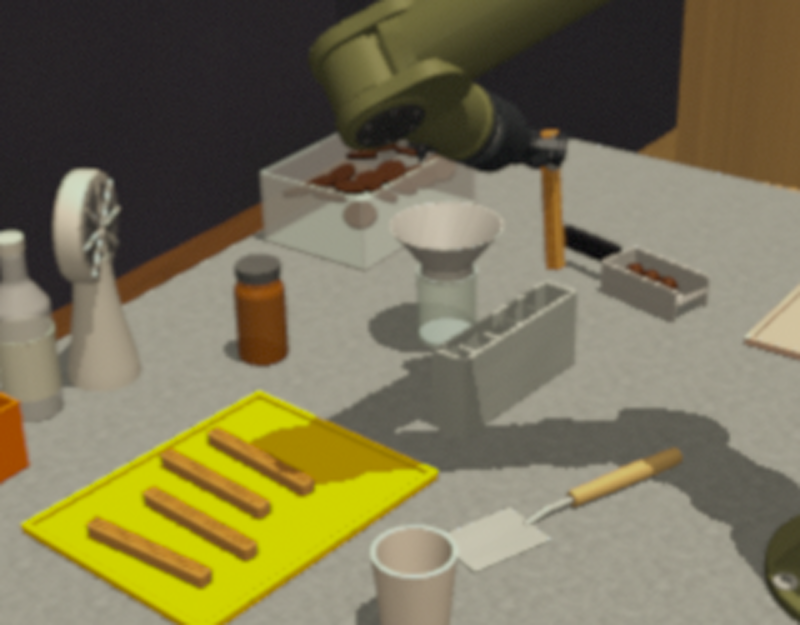

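```bash
python3 -m inch '[5,0,0,0,-0.8,1,0.5, 5,0,0.1,0.19,-1.64,2.05,0.93, 5,0,0.1,0.19,-1.64,2.05,0.93,5,0,0.1,0.19,-1.64,2.05,0.93]'
cat >> ik.py <<'E'
def held(p):  # golden pixels above z=.1 near gripper -> axis fit
    hsv=cv2.cvtColor(p["img"],cv2.COLOR_RGB2HSV); X=cloud(p); t=pose()[0]
    m=(hsv[...,0]>8)&(hsv[...,0]<22)&(hsv[...,1]>110)&(np.linalg.norm(X-t,axis=2)<.17)&(X[...,2]>.06)
    n,l,st,_=cv2.connectedComponentsWithStats(m.astype(np.uint8)); 
    Y=X[m]; c=np.median(Y,0)
    for _ in range(3):
        c=Y.mean(0); u,s,vt=np.linalg.svd(Y-c,full_matrices=False); d=vt[0]
        r=np.linalg.norm((Y-c)-np.outer((Y-c)@d,d),axis=1); Y=Y[r<max(.012,np.percentile(r,90)*.9)]
    d=d*np.sign(d[2]); e=(Y-c)@d; return c,d,c+d*e.min(),c+d*e.max(),len(Y)
E
python3 - <<'E'
from ik import *
np.set_printoptions(precision=4,suppress=True)
for n in("side","top"):
    p=env.read_camera(n); print(n,*held(p))
    save("x"+n,p,(300,120,480,300),4)
v=Ro.from_rotvec([-.984,-.892,1.266]).inv().apply(np.array([.5637,.1319,.015])-[.6163,.1301,.0353])
po,Rp=pose(); print("pred centre",po+Rp.apply(v),po)
E
```

```text
time: 10.3
ee_pos: [0.4681, -0.1492, 0.2552]
tcp_rot: [-2.789, 0.112, -0.024]
ft_force: [0.4, -0.1, 0.6]
finger_gap: 0.0153
side [ 0.4602 -0.162   0.2012] [0.0187 0.0034 0.9998] [ 0.4589 -0.1622  0.1319] [ 0.4617 -0.1617  0.2832] 274
top [ 0.464  -0.1659  0.2727] [-0.0213 -0.1449  0.9892] [ 0.4658 -0.1541  0.1923] [ 0.4637 -0.1682  0.2887] 78
pred centre [ 0.4631 -0.1695  0.2045] [ 0.468  -0.1496  0.2571]
```

View pics/xside.png

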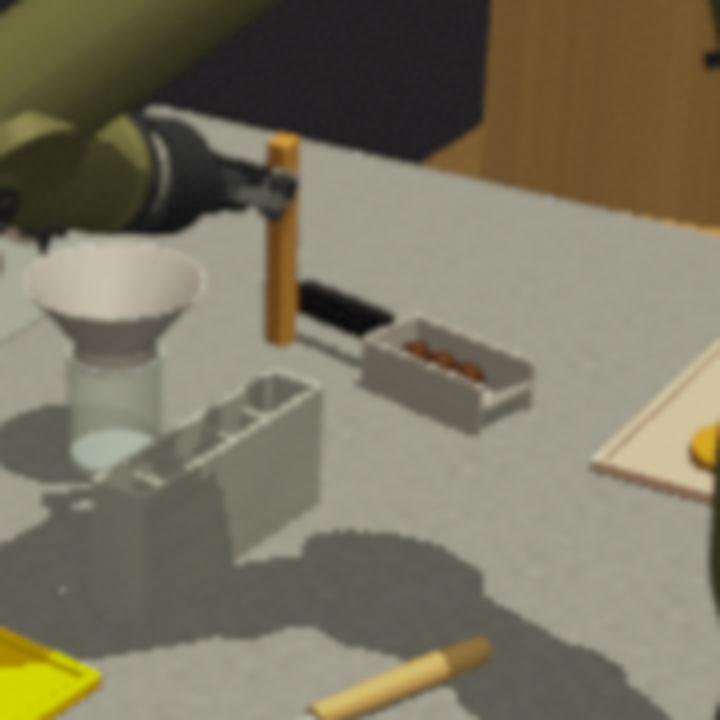

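```bash
python3 -m inch '[5,-0.04,0.25,0.7,0,0,0, 5,-0.04,0.5,1.4,0,0,0, 5,-0.04,0.65,1.8,0,0,0, 5,-0.04,0.75,2.07,0,0,0, 5,-0.04,0.75,2.07,0,0,0, 5,-0.04,0.75,2.07,0,0,0]'
python3 - <<'E'
from ik import *
np.set_printoptions(precision=4,suppress=True)
p=env.read_camera("side"); save("xs2",p,(300,120,480,300),4);print(pose()[0],pose()[1].as_matrix())
E
```

```text
time: 11.0
ee_pos: [0.467, -0.1497, 0.1469]
tcp_rot: [-2.793, 0.115, -0.034]
ft_force: [0.6, -0.5, -0.2]
finger_gap: 0.0159
[ 0.4671 -0.1495  0.1471] [[ 0.9965 -0.0752  0.0378]
 [-0.0836 -0.9374  0.338 ]
 [ 0.01   -0.34   -0.9404]]
```

View pics/xs2.png

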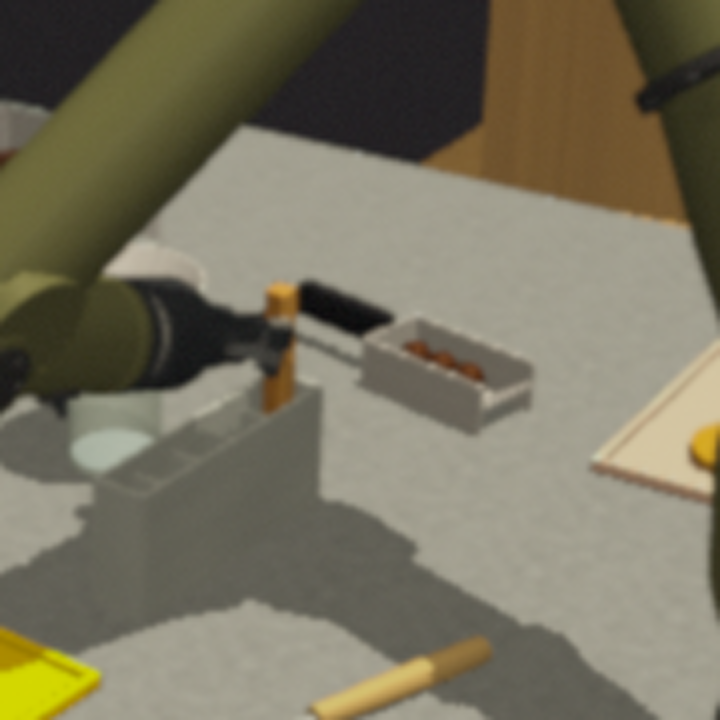

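```bash
python3 -m inch '[45,0,0,0,0,0,0,45,0,0,0,0,0,0,45,0,0,0,0,0,0,45,0,-0.6,0,0,0,0,45,0,-1.5,0,0,0,0,45,0,-2.4,-0.5,0,0,0,45,0,-2.8,-1.2,0,0,0]'
python3 - <<'E'
from ik import *
from m import sticks
np.set_printoptions(precision=4,suppress=True)
p=env.read_camera("top"); S=sticks(p); print(S)
s=env.read_camera("side"); save("xs3",s,(150,120,480,350),2.4)
c=np.array(S[-2][0] if S[-1][0][1]<50 else S[-1][0])/1000
P,R=pick((.5929,.1839),-7.7,sgn=-1,tcpz=.034)
print(go(P+[0,0,.08],R)); print(path(P+[0,0,.08],R,8))
E
```

```text
time: 11.75
ee_pos: [0.4753, -0.0349, 0.2493]
tcp_rot: [-2.79, 0.108, -0.025]
ft_force: [1.0, -0.3, -0.3]
finger_gap: 0.0448
[(array([621.5, 238.8]), array([111.8,  19.2]), -6.1, 0.0234)]
([2.959, -3.242, 4.228, 11.91, -14.389, -6.553], 'rows>=13.8')
[[ 0.1886  0.4295 -0.8811  1.8498  1.0797  1.8613 -0.7867  0.0002  0.0001]
 [ 0.2599  0.419  -0.9557  1.8201  1.0204  1.7381 -0.5697  0.0002  0.0001]
 [ 0.3403  0.4382 -1.0285  1.7753  0.9505  1.6359 -0.3466  0.0002  0.0001]
 [ 0.4129  0.499  -1.0967  1.7125  0.8818  1.5703 -0.1238  0.0001  0.0001]
 [ 0.4578  0.6014 -1.1517  1.6287  0.8226  1.5481  0.0937  0.0001  0.    ]
 [ 0.4659  0.7334 -1.1888  1.52    0.7727  1.5669  0.3059  0.0002  0.0001]
 [ 0.4383  0.8813 -1.2116  1.3821  0.7289  1.6234  0.5147  0.0002  0.0001]
 [ 0.3773  1.0348 -1.2267  1.2083  0.6903  1.7163  0.7224  0.0003  0.0001]]
```

View pics/xs3.png

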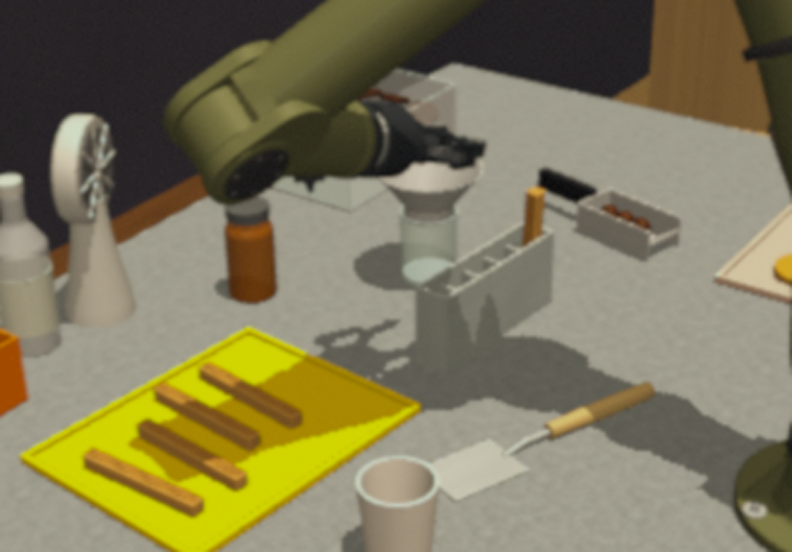

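```bash
python3 -m inch '[40,0.3,-0.3,0.2,0.85,-1,-0.45, 40,0.6,-0.8,0.5,1.7,-2,-0.9, 40,0.9,-1.3,0.9,2.5,-3.1,-1.4, 40,1.2,-1.7,1.3,3.4,-4.1,-1.85, 40,1.5,-2.1,1.7,4.25,-5.1,-2.3, 40,1.8,-2.4,2.1,5.1,-6.2,-2.8, 40,2.1,-2.7,2.5,5.9,-7.2,-3.25, 40,2.3,-2.9,2.9,6.8,-8.2,-3.7, 40,2.5,-3.1,3.2,7.6,-9.2,-4.2, 40,2.7,-3.2,3.5,8.5,-10.3,-4.7, 40,2.8,-3.24,3.8,9.3,-11.3,-5.1, 40,2.9,-3.24,4,10.2,-12.3,-5.6]'
python3 -m inch '[40,0,0,0,0,0,0]'
python3 - <<'E'
from ik import *
from m import sticks
np.set_printoptions(precision=4,suppress=True)
p=env.read_camera("top"); S=sticks(p); print(S)
save("t2",p,(165,120,435,290),2.9)
P,R=pick((.5929,.1839),-7.7,sgn=-1,tcpz=.034)
print(pose()[0],go(P+[0,0,.05],R));
E
```

```text
time: 13.05
ee_pos: [0.6387, 0.169, 0.1165]
tcp_rot: [-1.294, -0.768, 1.131]
ft_force: [-0.3, 0.2, 0.2]
finger_gap: 0.0399
time: 13.15
ee_pos: [0.6409, 0.1636, 0.1136]
tcp_rot: [-1.301, -0.756, 1.124]
ft_force: [0.5, -1.7, -1.0]
finger_gap: 0.0403
[(array([579.5, 361.3]), array([148.3,  15.5]), 0.6, 0.0238), (array([570.5, 300. ]), array([146.5,  16.8]), -5.6, 0.0247), (array([604.3, 240.5]), array([144.3,  16. ]), -6.1, 0.024), (array([591., 184.]), array([143.9,  16.4]), -7.0, 0.0246), (array([268.7, -16.4]), array([112.7,  19.1]), 69.3, 0.0178)]
[0.6395 0.1659 0.1152] ([0.335, 0.567, -0.115, 1.6, -2.199, -0.97], 'rows>=2.0')
```

View pics/t2.png

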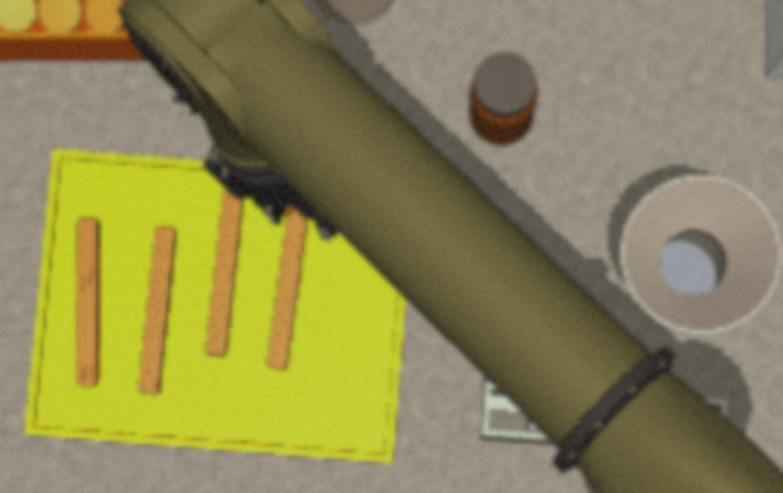

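```bash
python3 -m inch '[40,0.1,0,0,0.8,-1.1,-0.5, 40,0.33,0.3,-0.1,1.6,-2.2,-0.97, 40,0.33,0.5,-0.11,1.6,-2.2,-0.97, 40,0.33,0.5,-0.11,1.6,-2.2,-0.97, 40,0.33,0.5,-0.11,1.6,-2.2,-0.97]'
python3 - <<'E'
from ik import *
P,R=pick((.5929,.1839),-7.5,sgn=-1,tcpz=.033)
print(P,pose()[0],go(P,R));
E
```

```text
time: 13.7
ee_pos: [0.6427, 0.1815, 0.0908]
tcp_rot: [-0.995, -0.877, 1.247]
ft_force: [0.3, -0.1, -0.5]
finger_gap: 0.0399
[0.64401043 0.17717118 0.033     ] [0.64265607 0.18151099 0.09080601] ([-0.083, 1.075, -0.427, 0.037, 0.047, -0.015], 'rows>=1.2')
```

```bash
python3 -m inch '[40,-0.08,0.6,-0.2,0,0,0, 40,-0.08,1.08,-0.43,0,0,0, 40,-0.08,1.08,-0.43,0,0,0, 5,-0.08,1.08,-0.43,0,0,0,5,-0.08,1.08,-0.43,0,0,0,5,-0.08,1.08,-0.43,0,0,0,5,-0.08,1.08,-0.43,0,0,0,5,-0.08,1.08,-0.43,0,0,0]'
python3 - <<'E'
from ik import *
o=env.get_obs(); print(o["ee_pos"],o["tcp_rot"],o["ft_force"])
v=vstick([.5925,.1839,.015]); np.save("v.npy",v); print(v)
R=Rplace(-U); k=-40
C=CAD+k*U/1000+[0,0,.205]; P=C-R.apply(v); print("TCP",P,go(P,R)); print(path(P,R,12,arc=[0,0,.08])[::3])
E
```

```text
time: 14.5
ee_pos: [0.6459, 0.1767, 0.0329]
tcp_rot: [-0.992, -0.878, 1.244]
ft_force: [1.2, 0.3, 5.3]
finger_gap: 0.016
[0.64588065 0.17665305 0.03290232] [-0.9922815  -0.87776505  1.2436119 ] [1.16602444 0.27309064 5.30274207]
[0.00033586 0.03509749 0.04461568]
TCP [ 0.46538263 -0.11198852  0.25892907] ([-6.169, -3.31, 4.218, -11.758, 14.348, 6.753], 'rows>=13.8')
[[ 4.40029070e-01  9.98827863e-01 -1.21495490e+00  1.37700813e+00
   7.79495906e-01  1.58804275e+00  5.72665906e-01  2.01800948e-04
   5.12036973e-05]
 [ 5.49395979e-01  6.37613900e-01 -1.23102423e+00  1.60569707e+00
   8.18894929e-01  1.57651079e+00  2.03671594e-01  1.14271917e-04
   3.05106145e-05]
 [ 5.63802078e-01  3.80236989e-01 -1.17859917e+00  1.76285637e+00
   9.10525053e-01  1.62562901e+00 -1.47741676e-01  7.43708468e-05
   2.89611304e-05]
 [ 4.65333396e-01  3.31537064e-01 -1.04867931e+00  1.90265056e+00
   1.08714690e+00  1.76992389e+00 -5.93916388e-01  1.55918254e-04
   4.98971989e-05]]
```

```bash
python3 -m inch '[5,0,-0.9,0.3,0,0,0, 5,-0.5,-1.8,0.65,-0.85,1.05,0.5, 5,-1.2,-2.5,1.1,-1.7,2.1,1, 5,-2,-3,1.6,-2.55,3.1,1.5, 5,-2.8,-3.3,2.1,-3.4,4.15,1.95, 5,-3.4,-3.6,2.5,-4.25,5.2,2.45, 5,-4,-3.8,2.9,-5.1,6.2,2.9, 5,-4.5,-3.8,3.2,-5.95,7.3,3.4, 5,-5,-3.8,3.5,-6.8,8.3,3.9, 5,-5.4,-3.7,3.8,-7.65,9.3,4.4, 5,-5.8,-3.6,4,-8.5,10.4,4.9, 5,-6.17,-3.4,4.2,-9.3,11.4,5.35]'
python3 -m inch '[5,0,0,0,0,0,0]'
python3 - <<'E'
from ik import *
v=np.load("v.npy"); R=Rplace(-U); k=-40
for z in(.205,.092):
  C=CAD+k*U/1000+[0,0,z]; P=C-R.apply(v); print("TCP",P,go(P,R))
E
```

```text
time: 15.7
ee_pos: [0.467, -0.1133, 0.2637]
tcp_rot: [-2.511, -0.156, 0.331]
ft_force: [0.2, -0.3, -0.8]
finger_gap: 0.0161
time: 15.8
ee_pos: [0.4653, -0.1132, 0.2598]
tcp_rot: [-2.505, -0.156, 0.348]
ft_force: [0.5, 0.3, 0.2]
finger_gap: 0.0158
TCP [ 0.46538263 -0.11198852  0.25892907] ([0.01, -0.009, 0.026, -2.422, 3.027, 1.349], 'rows>=2.9')
TCP [ 0.46538263 -0.11198852  0.14592907] ([0.489, 1.301, 1.805, -2.422, 3.027, 1.349], 'rows>=2.9')
```

```bash
python3 -m inch '[5,0,0,0,-0.8,1,0.45, 5,0,0,0,-1.6,2,0.9, 5,0,0,0,-2.42,3.03,1.35, 5,0,0,0,-2.42,3.03,1.35, 5,0,0,0,-2.42,3.03,1.35]'
python3 - <<'E'
from ik import *
np.set_printoptions(precision=4,suppress=True)
v=np.load("v.npy"); R=Rplace(-U); k=-40
for n in("side",):
    p=env.read_camera(n); print(n,*held(p)); save("y1",p,(300,120,480,300),4)
po,Rp=pose(); print("pred",po+Rp.apply(v))
for z in(.15,.092):
  C=CAD+k*U/1000+[0,0,z]; P=C-R.apply(v); print("TCP",P,go(P,R))
E
```

```text
time: 16.3
ee_pos: [0.4683, -0.112, 0.2616]
tcp_rot: [-2.783, 0.109, -0.021]
ft_force: [-0.6, -0.3, -0.4]
finger_gap: 0.0155
side [ 0.4605 -0.1355  0.1846] [0.0302 0.2704 0.9623] [ 0.4578 -0.1593  0.0999] [ 0.4637 -0.1067  0.2871] 238
pred [ 0.4673 -0.1297  0.2084]
TCP [ 0.4654 -0.112   0.2039] ([-0.059, 0.405, 1.097, -0.061, -0.029, 0.018], 'rows>=1.2')
TCP [ 0.4654 -0.112   0.1459] ([-0.063, 0.808, 2.184, -0.061, -0.029, 0.018], 'rows>=2.3')
```

View pics/y1.png

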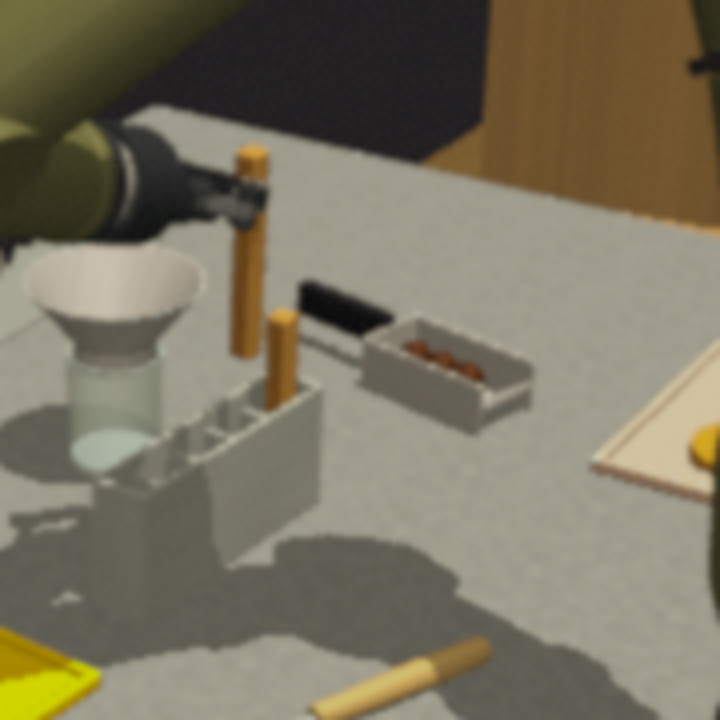

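```bash
python3 -m inch '[5,-0.06,0.2,0.55,0,0,0, 5,-0.06,0.45,1.2,0,0,0, 5,-0.06,0.65,1.75,0,0,0, 5,-0.06,0.8,2.18,0,0,0, 5,-0.06,0.8,2.18,0,0,0, 5,-0.06,0.8,2.18,0,0,0]'
python3 - <<'E'
from ik import *
p=env.read_camera("side"); save("y2",p,(300,120,480,300),4)
E
```

```text
time: 16.95
ee_pos: [0.4656, -0.1128, 0.1474]
tcp_rot: [-2.787, 0.112, -0.029]
ft_force: [-0.2, 0.2, -0.3]
finger_gap: 0.0156
```

View pics/y2.png

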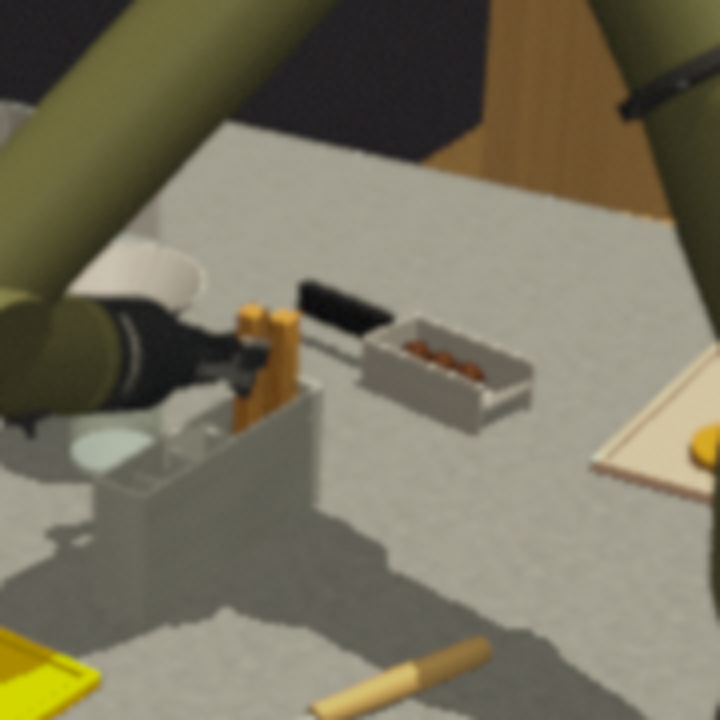

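Both sit in their own compartments (second at (252,370) in the crop). I release and go for stick 3 at (0.6045, 0.2405).

```bash
python3 -m inch '[45,0,0,0,0,0,0,45,0,0,0,0,0,0,45,0,0,0,0,0,0,45,0,-0.6,0,0,0,0,45,0,-1.5,0,0,0,0,45,0,-2.4,-0.5,0,0,0,45,0,-2.8,-1.2,0,0,0,45,0,-2.8,-1.2,0,0,0]'
python3 - <<'E'
from ik import *
np.set_printoptions(precision=2,suppress=True)
P,R=pick((.6045,.2404),-5.9,sgn=-1,tcpz=.033)
print(go(P+[0,0,.06],R)); print(path(P+[0,0,.06],R,8)[::2])
E
```

```text
time: 17.8
ee_pos: [0.4751, 0.0016, 0.2561]
tcp_rot: [-2.785, 0.103, -0.041]
ft_force: [0.1, -0.1, 0.3]
finger_gap: 0.0448
([3.191, -3.475, 4.822, 11.73, -14.656, -6.637], 'rows>=13.9')
[[ 0.03  0.44 -0.77  1.8   1.03  1.87 -0.8   0.    0.  ]
 [ 0.16  0.46 -0.9   1.72  0.91  1.65 -0.37  0.    0.  ]
 [ 0.28  0.61 -1.03  1.57  0.79  1.54  0.08  0.    0.  ]
 [ 0.29  0.89 -1.11  1.31  0.69  1.6   0.52  0.    0.  ]]
```

```bash
python3 -m inch '[40,0.3,-0.5,0.2,0.85,-1.05,-0.45, 40,0.6,-1,0.5,1.7,-2.1,-0.9, 40,0.9,-1.5,0.8,2.5,-3.1,-1.4, 40,1.2,-2,1.2,3.4,-4.2,-1.9, 40,1.5,-2.4,1.6,4.2,-5.2,-2.4, 40,1.8,-2.8,2,5,-6.3,-2.85, 40,2.1,-3.1,2.4,5.9,-7.3,-3.3, 40,2.4,-3.3,2.8,6.7,-8.4,-3.8, 40,2.6,-3.5,3.2,7.5,-9.4,-4.25, 40,2.8,-3.6,3.6,8.4,-10.5,-4.75, 40,3,-3.6,4,9.2,-11.5,-5.2, 40,3.1,-3.6,4.3,10.1,-12.6,-5.7]'
python3 -m inch '[40,0,0,0,0,0,0]'
python3 - <<'E'
from ik import *
from m import sticks
p=env.read_camera("top"); S=sticks(p); print(S)
P,R=pick((.6045,.2404),-5.9,sgn=-1,tcpz=.033)
print(pose()[0],go(P+[0,0,.05],R));
E
```

```text
time: 19.0
ee_pos: [0.6491, 0.227, 0.1107]
tcp_rot: [-1.285, -0.784, 1.156]
ft_force: [-0.2, 0.8, 1.3]
finger_gap: 0.0399
time: 19.1
ee_pos: [0.6508, 0.2221, 0.107]
tcp_rot: [-1.291, -0.772, 1.152]
ft_force: [0.8, -0.6, -1.0]
finger_gap: 0.0398
[(array([804.3, 458.9]), array([150. ,  10.6]), 89.9, 0.0299), (array([578.3, 361.3]), array([145.8,  15.5]), 0.6, 0.0241), (array([570.5, 300. ]), array([146.5,  16.8]), -5.6, 0.0242), (array([601.6, 240.7]), array([138.7,  17.2]), -5.1, 0.0242), (array([274.7,  -0.4]), array([126.4,  19.2]), 68.5, 0.0185)]
[0.64930346 0.22445281 0.10898916] ([0.322, 0.458, -0.14, 1.55, -2.219, -0.989], 'rows>=2.0')
```

```bash
python3 -m inch '[40,0.1,0,0,0.8,-1.1,-0.5, 40,0.32,0.3,-0.1,1.55,-2.2,-0.99, 40,0.32,0.45,-0.14,1.55,-2.2,-0.99, 40,0.32,0.45,-0.14,1.55,-2.2,-0.99, 40,0.32,0.45,-0.14,1.55,-2.2,-0.99]'
python3 - <<'E'
from ik import *
P,R=pick((.6045,.2404),-5.9,sgn=-1,tcpz=.033)
print(P,pose()[0],go(P,R));
E
```

```text
time: 19.65
ee_pos: [0.6538, 0.2398, 0.0876]
tcp_rot: [-0.985, -0.895, 1.271]
ft_force: [0.1, -0.1, 0.7]
finger_gap: 0.04
[0.65577839 0.23510089 0.033     ] [0.6537903  0.23984086 0.08762937] ([-0.091, 1.012, -0.415, 0.046, 0.057, -0.015], 'rows>=1.1')
```

```bash
python3 -m inch '[40,-0.09,0.6,-0.2,0,0,0, 40,-0.09,1.02,-0.42,0,0,0, 40,-0.09,1.02,-0.42,0,0,0, 5,-0.09,1.02,-0.42,0,0,0,5,-0.09,1.02,-0.42,0,0,0,5,-0.09,1.02,-0.42,0,0,0,5,-0.09,1.02,-0.42,0,0,0,5,-0.09,1.02,-0.42,0,0,0]'
python3 - <<'E'
from ik import *
np.set_printoptions(precision=2,suppress=True)
o=env.get_obs(); print(o["ee_pos"],o["tcp_rot"],o["ft_force"])
v=vstick([.6045,.2404,.015]); v[0]=0; np.save("v.npy",v); print(v)
R=Rplace(-U); k=0
C=CAD+k*U/1000+[0,0,.205]; P=C-R.apply(v); print("TCP",P,go(P,R)); print(path(P,R,12,arc=[0,0,.08])[::3])
E
```

```text
time: 20.45
ee_pos: [0.6576, 0.2344, 0.0325]
tcp_rot: [-0.983, -0.896, 1.268]
ft_force: [2.0, 0.8, 5.4]
finger_gap: 0.016
[0.66 0.23 0.03] [-0.98 -0.9   1.27] [2.01 0.81 5.45]
[0.   0.03 0.04]
TCP [ 0.47 -0.07  0.26] ([-6.465, -3.211, 4.503, -11.625, 14.605, 6.881], 'rows>=13.9')
[[ 0.29  0.98 -1.12  1.29  0.72  1.58  0.58  0.    0.  ]
 [ 0.37  0.62 -1.1   1.54  0.77  1.57  0.2   0.    0.  ]
 [ 0.35  0.39 -1.03  1.7   0.88  1.65 -0.17  0.    0.  ]
 [ 0.27  0.35 -0.91  1.85  1.04  1.8  -0.62  0.    0.  ]]
```

```bash
python3 -m inch '[5,0,-0.9,0.3,0,0,0, 5,-0.5,-1.8,0.65,-0.85,1.05,0.5, 5,-1.2,-2.5,1.1,-1.7,2.1,1, 5,-2,-3,1.6,-2.5,3.15,1.5, 5,-2.8,-3.3,2.1,-3.3,4.2,2, 5,-3.4,-3.6,2.5,-4.2,5.3,2.5, 5,-4,-3.8,2.9,-5,6.3,3, 5,-4.6,-3.8,3.2,-5.85,7.35,3.5, 5,-5.1,-3.8,3.6,-6.7,8.4,4, 5,-5.6,-3.7,3.9,-7.5,9.4,4.4, 5,-6,-3.5,4.2,-8.35,10.5,4.95, 5,-6.4,-3.3,4.4,-9.2,11.5,5.4]'
python3 -m inch '[5,0,0,0,0,0,0]'
python3 - <<'E'
from ik import *
v=np.load("v.npy"); R=Rplace(-U); k=0
C=CAD+k*U/1000+[0,0,.205]; P=C-R.apply(v); print("TCP",P,go(P,R))
E
```

```text
time: 21.65
ee_pos: [0.4743, -0.0709, 0.2615]
tcp_rot: [-2.507, -0.176, 0.345]
ft_force: [-0.5, -0.2, -1.5]
finger_gap: 0.0159
time: 21.75
ee_pos: [0.473, -0.0712, 0.2579]
tcp_rot: [-2.502, -0.175, 0.362]
ft_force: [0.8, 1.6, -0.8]
finger_gap: 0.0161
TCP [ 0.46888007 -0.07260094  0.2585355 ] ([-0.087, 0.013, -0.001, -2.425, 3.154, 1.469], 'rows>=3.0')
```

```bash
python3 -m inch '[5,0,0,0,-0.8,1.05,0.5, 5,-0.08,0,0,-1.6,2.1,1, 5,-0.08,0,0,-2.42,3.15,1.47, 5,-0.08,0,0,-2.42,3.15,1.47, 5,-0.08,0,0,-2.42,3.15,1.47]'
python3 - <<'E'
from ik import *
np.set_printoptions(precision=4,suppress=True)
v=np.load("v.npy"); R=Rplace(-U); k=0
p=env.read_camera("side"); save("z1",p,(300,120,480,300),4)
po,Rp=pose(); print("pred",po+Rp.apply(v))
for z in(.092,):
  C=CAD+k*U/1000+[0,0,z]; P=C-R.apply(v); print("TCP",P,go(P,R))
E
```

```text
time: 22.25
ee_pos: [0.4724, -0.0705, 0.2605]
tcp_rot: [-2.783, 0.109, -0.021]
ft_force: [-0.1, 0.5, 0.2]
finger_gap: 0.016
pred [ 0.471  -0.0876  0.2077]
TCP [ 0.4689 -0.0726  0.1455] ([-0.07, 0.847, 2.156, -0.07, -0.024, 0.019], 'rows>=2.3')
```

View pics/z1.png

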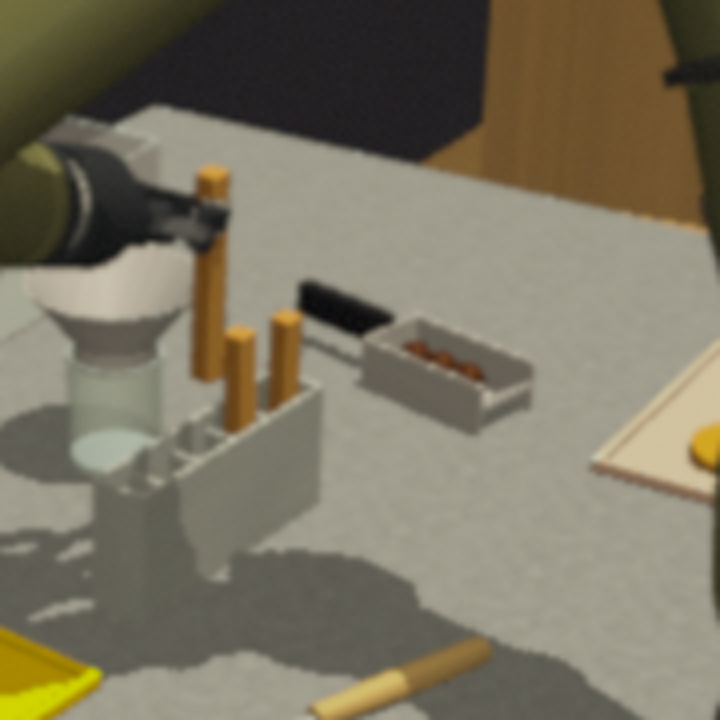

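Two stand; the third hangs at crop (210,275) above the third compartment.

```bash
python3 -m inch '[5,-0.07,0.2,0.55,0,0,0, 5,-0.07,0.45,1.2,0,0,0, 5,-0.07,0.65,1.75,0,0,0, 5,-0.07,0.84,2.16,0,0,0, 5,-0.07,0.84,2.16,0,0,0, 5,-0.07,0.84,2.16,0,0,0]'
python3 - <<'E'
from ik import *
p=env.read_camera("side"); save("z2",p,(300,120,480,300),4)
E
```

```text
time: 22.9
ee_pos: [0.469, -0.0732, 0.1466]
tcp_rot: [-2.786, 0.112, -0.028]
ft_force: [-0.0, 0.4, 1.4]
finger_gap: 0.0159
```

View pics/z2.png

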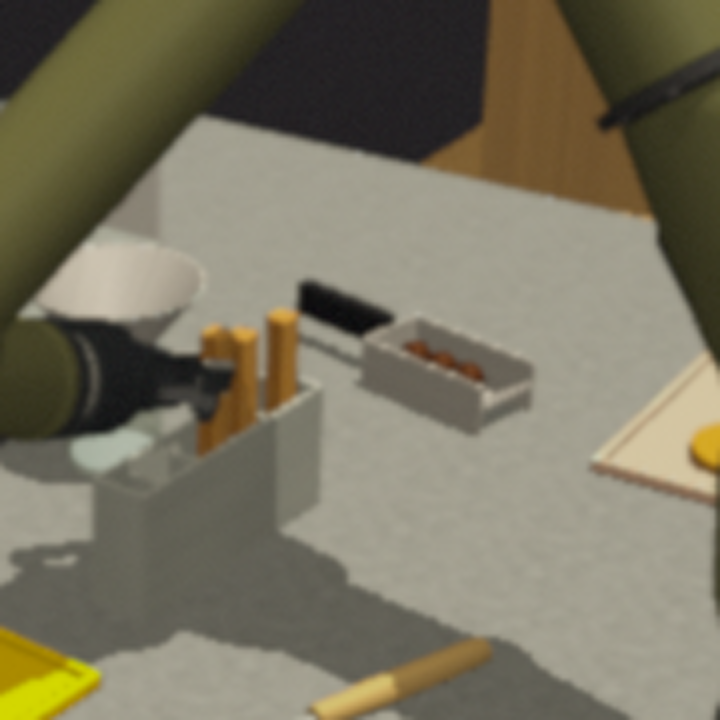

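Third stick is in its compartment (crop (210,390)). Release, on to stick 4.

```bash
python3 -m inch '[45,0,0,0,0,0,0,45,0,0,0,0,0,0,45,0,0,0,0,0,0,45,0,-0.6,0,0,0,0,45,0,-1.5,0,0,0,0,45,0,-2.4,-0.5,0,0,0,45,0,-2.8,-1.2,0,0,0,45,0,-2.8,-1.2,0,0,0]'
python3 - <<'E'
from ik import *
np.set_printoptions(precision=2,suppress=True)
P,R=pick((.5710,.2999),-5.6,sgn=-1,tcpz=.033)
print(go(P+[0,0,.06],R)); print(path(P+[0,0,.06],R,8)[::2])
E
```

```text
time: 23.75
ee_pos: [0.4782, 0.041, 0.2554]
tcp_rot: [-2.784, 0.103, -0.04]
ft_force: [0.9, -0.2, -0.5]
finger_gap: 0.0448
([2.434, -3.804, 4.923, 11.691, -14.701, -6.651], 'rows>=13.9')
[[-0.15  0.45 -0.63  1.74  0.97  1.89 -0.8   0.    0.  ]
 [-0.03  0.45 -0.76  1.68  0.84  1.66 -0.39  0.    0.  ]
 [ 0.11  0.56 -0.89  1.56  0.69  1.52  0.05  0.    0.  ]
 [ 0.16  0.81 -0.99  1.34  0.58  1.54  0.48  0.    0.  ]]
```

```bash
python3 -m inch '[40,0.2,-0.5,0.2,0.85,-1.05,-0.45, 40,0.4,-1.1,0.5,1.7,-2.1,-0.9, 40,0.7,-1.7,0.8,2.5,-3.1,-1.4, 40,0.9,-2.2,1.2,3.4,-4.2,-1.9, 40,1.1,-2.7,1.6,4.2,-5.2,-2.4, 40,1.4,-3.1,2,5,-6.3,-2.85, 40,1.6,-3.4,2.5,5.9,-7.3,-3.3, 40,1.8,-3.6,2.9,6.7,-8.4,-3.8, 40,2,-3.8,3.3,7.5,-9.4,-4.25, 40,2.1,-3.9,3.7,8.4,-10.5,-4.75, 40,2.3,-3.9,4.1,9.2,-11.5,-5.2, 40,2.4,-3.9,4.4,10,-12.6,-5.7]'
python3 -m inch '[40,0,0,0,0,0,0]'
python3 - <<'E'
from ik import *
from m import sticks
p=env.read_camera("top"); S=sticks(p); print(S)
P,R=pick((.5710,.2999),-5.6,sgn=-1,tcpz=.033)
print(pose()[0],go(P+[0,0,.05],R));
E
```

```text
time: 24.95
ee_pos: [0.6187, 0.285, 0.1106]
tcp_rot: [-1.288, -0.788, 1.162]
ft_force: [0.9, 0.4, -1.0]
finger_gap: 0.0402
time: 25.05
ee_pos: [0.6206, 0.2802, 0.1072]
tcp_rot: [-1.294, -0.776, 1.157]
ft_force: [-0.0, -1.0, -0.6]
finger_gap: 0.0402
[(array([579.6, 361.3]), array([148.4,  15.5]), 0.6, 0.0241), (array([560.8, 301.1]), array([127. ,  17.4]), -6.2, 0.0243)]
[0.61902289 0.2825135  0.10906152] ([0.337, 0.468, -0.069, 1.575, -2.223, -1.021], 'rows>=2.0')
```

```bash
python3 -m inch '[40,0.1,0,0,0.8,-1.1,-0.5, 40,0.34,0.3,-0.05,1.57,-2.2,-1.02, 40,0.4,0.46,-0.07,1.57,-2.2,-1.02, 40,0.4,0.46,-0.07,1.57,-2.2,-1.02, 40,0.4,0.46,-0.07,1.57,-2.2,-1.02]'
python3 - <<'E'
from ik import *
P,R=pick((.5710,.2999),-5.6,sgn=-1,tcpz=.033)
print(P,pose()[0],go(P,R));
E
```

```text
time: 25.6
ee_pos: [0.6207, 0.303, 0.0866]
tcp_rot: [-0.983, -0.898, 1.275]
ft_force: [0.0, 0.3, 0.7]
finger_gap: 0.04
[0.62230543 0.29486946 0.033     ] [0.62070296 0.30295428 0.08662528] ([-0.159, 0.993, -0.406, 0.041, 0.06, -0.012], 'rows>=1.1')
```

```bash
python3 -m inch '[40,-0.16,0.5,-0.2,0,0,0, 40,-0.16,1,-0.41,0,0,0, 40,-0.16,1,-0.41,0,0,0, 5,-0.16,1,-0.41,0,0,0,5,-0.16,1,-0.41,0,0,0,5,-0.16,1,-0.41,0,0,0,5,-0.16,1,-0.41,0,0,0,5,-0.16,1,-0.41,0,0,0]'
python3 - <<'E'
from ik import *
np.set_printoptions(precision=2,suppress=True)
o=env.get_obs(); print(o["ee_pos"],o["tcp_rot"],o["ft_force"])
v=vstick([.5710,.2999,.015]); print(v); v[0]=0; np.save("v.npy",v)
R=Rplace(-U); k=40
C=CAD+k*U/1000+[0,0,.205]; P=C-R.apply(v); print("TCP",P,go(P,R)); print(path(P,R,12,arc=[0,0,.08])[::3])
E
```

```text
time: 26.4
ee_pos: [0.6243, 0.2945, 0.034]
tcp_rot: [-0.981, -0.9, 1.272]
ft_force: [0.1, -0.1, 6.8]
finger_gap: 0.0155
[0.62 0.29 0.03] [-0.98 -0.9   1.27] [ 0.08 -0.1   6.82]
[0.   0.04 0.04]
TCP [ 0.47 -0.03  0.26] ([-6.747, -3.442, 3.811, -11.61, 14.652, 6.915], 'rows>=13.9')
[[ 0.18  0.91 -1.03  1.32  0.61  1.52  0.55  0.    0.  ]
 [ 0.21  0.56 -0.98  1.53  0.67  1.55  0.17  0.    0.  ]
 [ 0.15  0.37 -0.89  1.67  0.81  1.67 -0.21  0.    0.  ]
 [ 0.07  0.35 -0.77  1.8   0.99  1.83 -0.64  0.    0.  ]]
```

```bash
python3 -m inch '[5,0,-0.9,0.3,0,0,0, 5,-0.5,-1.8,0.65,-0.85,1.05,0.5, 5,-1.3,-2.5,1.1,-1.7,2.1,1, 5,-2.1,-3,1.6,-2.5,3.15,1.5, 5,-2.9,-3.4,2,-3.3,4.2,2, 5,-3.6,-3.7,2.4,-4.2,5.3,2.5, 5,-4.3,-3.9,2.8,-5,6.3,3, 5,-4.9,-3.95,3.1,-5.85,7.35,3.5, 5,-5.4,-3.9,3.4,-6.7,8.4,4, 5,-5.9,-3.8,3.6,-7.5,9.45,4.45, 5,-6.3,-3.7,3.8,-8.35,10.5,4.95, 5,-6.7,-3.55,3.8,-9.2,11.55,5.45]'
python3 -m inch '[5,0,0,0,0,0,0]'
python3 - <<'E'
from ik import *
v=np.load("v.npy"); R=Rplace(-U); k=40
C=CAD+k*U/1000+[0,0,.205]; P=C-R.apply(v); print("TCP",P,go(P,R))
E
```

```text
time: 27.6
ee_pos: [0.474, -0.0297, 0.2642]
tcp_rot: [-2.51, -0.177, 0.344]
ft_force: [0.2, -1.6, -1.0]
finger_gap: 0.0156
time: 27.7
ee_pos: [0.4732, -0.0306, 0.2598]
tcp_rot: [-2.505, -0.174, 0.361]
ft_force: [-0.4, 0.5, -0.8]
finger_gap: 0.0159
TCP [ 0.47219886 -0.03124046  0.25864814] ([-0.018, 0.023, 0.017, -2.397, 3.144, 1.462], 'rows>=2.9')
```

```bash
python3 -m inch '[5,0,0,0,-0.8,1.05,0.5, 5,0,0,0,-1.6,2.1,1, 5,0,0,0,-2.4,3.14,1.46, 5,0,0,0,-2.4,3.14,1.46, 5,0,0,0,-2.4,3.14,1.46]'
python3 - <<'E'
from ik import *
np.set_printoptions(precision=4,suppress=True)
v=np.load("v.npy"); R=Rplace(-U); k=40
p=env.read_camera("side"); save("w1",p,(300,120,480,300),4)
po,Rp=pose(); print("pred",po+Rp.apply(v))
for z in(.092,):
  C=CAD+k*U/1000+[0,0,z]; P=C-R.apply(v); print("TCP",P,go(P,R))
E
```

```text
time: 28.2
ee_pos: [0.4753, -0.0291, 0.2618]
tcp_rot: [-2.784, 0.108, -0.02]
ft_force: [0.0, 0.3, 0.0]
finger_gap: 0.0154
pred [ 0.4738 -0.0477  0.2088]
TCP [ 0.4722 -0.0312  0.1456] ([-0.061, 0.851, 2.177, -0.055, -0.018, 0.025], 'rows>=2.3')
```

View pics/w1.png

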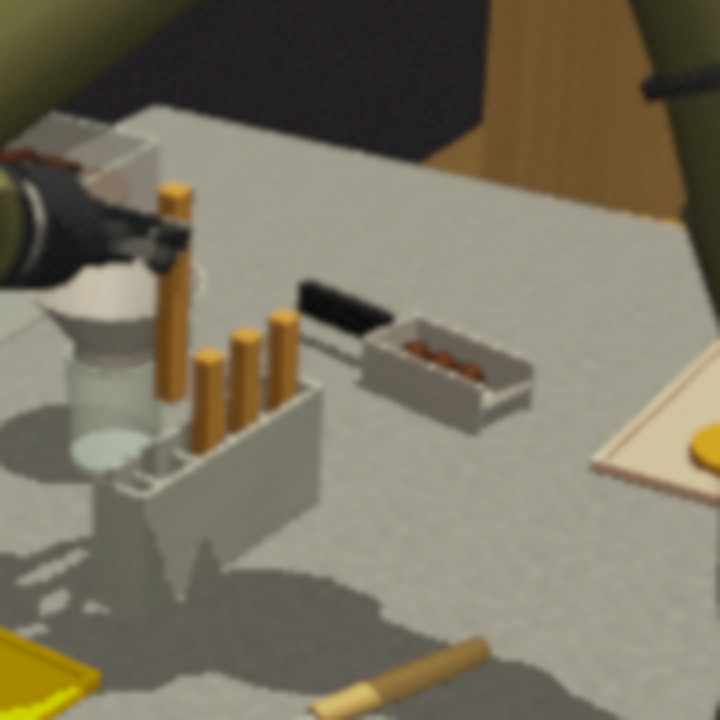

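Three stand; the fourth hangs upright at crop (173,295).

```bash
python3 -m inch '[5,-0.06,0.2,0.55,0,0,0, 5,-0.06,0.45,1.2,0,0,0, 5,-0.06,0.65,1.75,0,0,0, 5,-0.06,0.84,2.17,0,0,0, 5,-0.06,0.84,2.17,0,0,0, 5,-0.06,0.84,2.17,0,0,0]'
python3 - <<'E'
from ik import *
p=env.read_camera("side"); save("w2",p,(300,120,480,300),4)
E
```

```text
time: 28.85
ee_pos: [0.4725, -0.0319, 0.147]
tcp_rot: [-2.787, 0.111, -0.027]
ft_force: [0.5, -0.2, -0.3]
finger_gap: 0.0155
```

View pics/w2.png

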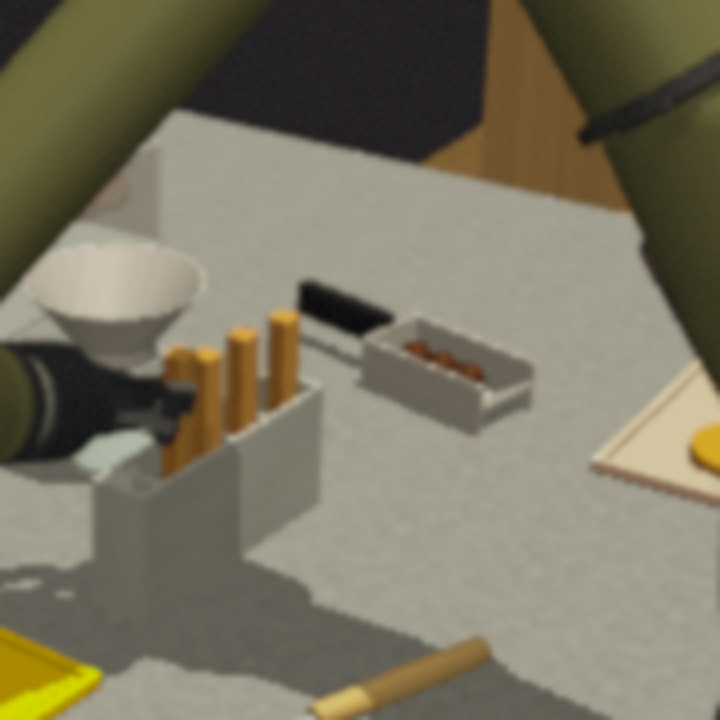

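Fourth is in. Release and fetch stick 5 at (0.579, 0.361), 0.6°.

```bash
python3 -m inch '[45,0,0,0,0,0,0,45,0,0,0,0,0,0,45,0,0,0,0,0,0,45,0,-0.6,0,0,0,0,45,0,-1.5,0,0,0,0,45,0,-2.4,-0.5,0,0,0,45,0,-2.8,-1.2,0,0,0,45,0,-2.8,-1.2,0,0,0]'
python3 - <<'E'
from ik import *
np.set_printoptions(precision=2,suppress=True)
P,R=pick((.579,.3613),.6,sgn=-1,tcpz=.033)
print(go(P+[0,0,.06],R)); print(path(P+[0,0,.06],R,8)[::2])
E
```

```text
time: 29.7
ee_pos: [0.4816, 0.0825, 0.2557]
tcp_rot: [-2.785, 0.103, -0.039]
ft_force: [0.8, -0.3, -0.3]
finger_gap: 0.0451
([2.497, -4.292, 5.101, 11.204, -15.664, -7.122], 'rows>=14.3')
[[-0.34  0.48 -0.48  1.66  0.92  1.9  -0.79  0.    0.  ]
 [-0.24  0.48 -0.6   1.59  0.81  1.68 -0.36  0.    0.  ]
 [-0.1   0.59 -0.73  1.45  0.65  1.54  0.1   0.    0.  ]
 [-0.04  0.83 -0.86  1.21  0.53  1.57  0.56  0.    0.  ]]
```

```bash
python3 -m inch '[40,0.2,-0.6,0.2,0.8,-1.1,-0.5, 40,0.4,-1.2,0.5,1.6,-2.2,-1, 40,0.7,-1.8,0.8,2.35,-3.3,-1.5, 40,0.9,-2.4,1.2,3.1,-4.4,-2, 40,1.1,-2.9,1.6,3.9,-5.5,-2.5, 40,1.4,-3.4,2,4.7,-6.6,-3, 40,1.6,-3.8,2.5,5.5,-7.7,-3.5, 40,1.8,-4,2.9,6.3,-8.8,-4, 40,2,-4.2,3.3,7.1,-9.9,-4.5, 40,2.2,-4.3,3.8,7.8,-11,-5, 40,2.3,-4.35,4.2,8.6,-12.1,-5.5, 40,2.45,-4.35,4.5,9.4,-13.1,-5.95]'
python3 -m inch '[40,0,0,0,0,0,0]'
python3 - <<'E'
from ik import *
from m import sticks
p=env.read_camera("top"); S=sticks(p); print(S); save("t5",p,(100,120,340,300),3)
s=env.read_camera("side"); S=sticks(s); print(S)
P,R=pick((.579,.3613),.6,sgn=-1,tcpz=.033)
print(pose()[0],go(P+[0,0,.05],R));
E
```

```text
time: 30.9
ee_pos: [0.625, 0.3502, 0.1133]
tcp_rot: [-1.301, -0.832, 1.229]
ft_force: [0.7, 0.7, 0.0]
finger_gap: 0.0398
time: 31.0
ee_pos: [0.629, 0.3437, 0.1102]
tcp_rot: [-1.311, -0.819, 1.222]
ft_force: [0.3, -2.0, -0.5]
finger_gap: 0.0397
[(array([875.9, 325.7]), array([149.4,  33.8]), 0.2, 0.0288)]
[(array([577.6, 370.4]), array([157.2,  26. ]), -0.6, 0.0225), (array([265.8,   6.4]), array([142.3,  25.6]), 68.0, 0.0175)]
[0.62571959 0.34824457 0.1133997 ] ([0.396, 0.532, -0.111, 1.708, -2.647, -1.194], 'rows>=2.4')
```

View pics/t5.png

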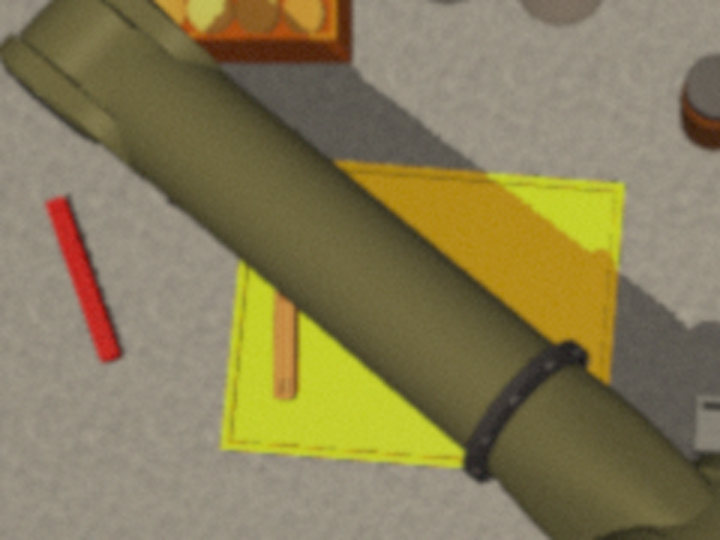

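```bash
python3 -m inch '[40,0.1,0,0,0.7,-1.1,-0.5, 40,0.3,0.3,-0.1,1.4,-2.2,-1, 40,0.48,0.5,-0.11,1.7,-2.65,-1.2, 40,0.48,0.5,-0.11,1.7,-2.65,-1.2, 40,0.48,0.5,-0.11,1.7,-2.65,-1.2]'
python3 - <<'E'
from ik import *
P,R=pick((.579,.3613),.6,sgn=-1,tcpz=.033)
print(P,pose()[0],go(P,R));
E
```

```text
time: 31.6
ee_pos: [0.6301, 0.3692, 0.0859]
tcp_rot: [-0.943, -0.961, 1.366]
ft_force: [-0.6, 0.5, -0.1]
finger_gap: 0.0403
[0.63054864 0.36183984 0.033     ] [0.63005772 0.36922159 0.08586041] ([-0.15, 0.992, -0.366, 0.024, 0.057, -0.002], 'rows>=1.1')
```

```bash
python3 -m inch '[40,-0.15,0.5,-0.2,0,0,0, 40,-0.15,1,-0.37,0,0,0, 40,-0.15,1,-0.37,0,0,0, 5,-0.15,1,-0.37,0,0,0,5,-0.15,1,-0.37,0,0,0,5,-0.15,1,-0.37,0,0,0,5,-0.15,1,-0.37,0,0,0,5,-0.15,1,-0.37,0,0,0]'
python3 - <<'E'
from ik import *
np.set_printoptions(precision=2,suppress=True)
o=env.get_obs(); print(o["ee_pos"],o["tcp_rot"],o["ft_force"])
v=vstick([.579,.3613,.015]); print(v); v[0]=0; np.save("v.npy",v)
R=Rplace(-U); k=80
C=CAD+k*U/1000+[0,0,.205]; P=C-R.apply(v); print("TCP",P,go(P,R)); print(path(P,R,12,arc=[0,0,.08])[::3])
E
```

```text
time: 32.4
ee_pos: [0.6325, 0.3615, 0.0341]
tcp_rot: [-0.941, -0.963, 1.362]
ft_force: [-0.5, 0.0, 7.4]
finger_gap: 0.0159
[0.63 0.36 0.03] [-0.94 -0.96  1.36] [-0.45  0.04  7.35]
[0.   0.04 0.04]
TCP [0.48 0.01 0.26] ([-6.981, -3.161, 4.587, -11.125, 15.623, 7.365], 'rows>=14.4')
[[-0.01  0.92 -0.9   1.18  0.56  1.55  0.63  0.    0.  ]
 [-0.01  0.58 -0.82  1.43  0.63  1.57  0.22  0.    0.  ]
 [-0.08  0.4  -0.72  1.59  0.79  1.69 -0.19  0.    0.  ]
 [-0.15  0.38 -0.61  1.73  0.94  1.85 -0.64  0.    0.  ]]
```

```bash
python3 -m inch '[5,0,-0.9,0.3,0,0,0, 5,-0.5,-1.8,0.65,-0.75,1.05,0.5, 5,-1.3,-2.5,1.1,-1.5,2.1,1, 5,-2.1,-3,1.6,-2.3,3.2,1.5, 5,-2.9,-3.3,2.1,-3.1,4.3,2, 5,-3.7,-3.6,2.6,-3.85,5.4,2.55, 5,-4.4,-3.7,3,-4.6,6.5,3.05, 5,-5,-3.7,3.4,-5.4,7.6,3.6, 5,-5.6,-3.7,3.8,-6.2,8.7,4.1, 5,-6.1,-3.6,4.1,-6.95,9.8,4.6, 5,-6.6,-3.5,4.4,-7.7,10.9,5.1, 5,-6.98,-3.3,4.6,-8.5,11.9,5.6]'
python3 -m inch '[5,0,0,0,0,0,0]'
python3 - <<'E'
from ik import *
v=np.load("v.npy"); R=Rplace(-U); k=80
C=CAD+k*U/1000+[0,0,.205]; P=C-R.apply(v); print("TCP",P,go(P,R))
E
```

```text
time: 33.6
ee_pos: [0.4767, 0.0074, 0.266]
tcp_rot: [-2.473, -0.227, 0.416]
ft_force: [0.0, 0.6, -0.5]
finger_gap: 0.016
time: 33.7
ee_pos: [0.4752, 0.0075, 0.262]
tcp_rot: [-2.469, -0.227, 0.434]
ft_force: [-0.7, 0.3, -1.4]
finger_gap: 0.0157
TCP [0.47541681 0.00886326 0.25858538] ([0.028, 0.021, 0.065, -2.595, 3.762, 1.747], 'rows>=3.4')
```

```bash
python3 -m inch '[5,0,0,0,-0.7,1.05,0.5, 5,0,0,0,-1.4,2.1,1, 5,0,0,0,-2.1,3.1,1.45, 5,0,0,0,-2.6,3.76,1.75, 5,0,0,0,-2.6,3.76,1.75, 5,0,0,0,-2.6,3.76,1.75]'
python3 - <<'E'
from ik import *
np.set_printoptions(precision=4,suppress=True)
v=np.load("v.npy"); R=Rplace(-U); k=80
p=env.read_camera("side"); save("q1",p,(280,120,460,300),4)
po,Rp=pose(); print("pred",po+Rp.apply(v))
for z in(.092,):
  C=CAD+k*U/1000+[0,0,z]; P=C-R.apply(v); print("TCP",P,go(P,R))
E
```

```text
time: 34.3
ee_pos: [0.4778, 0.0089, 0.2638]
tcp_rot: [-2.785, 0.11, -0.021]
ft_force: [-0.4, 0.7, -0.4]
finger_gap: 0.0156
pred [ 0.4764 -0.0099  0.2106]
TCP [0.4754 0.0089 0.1456] ([-0.052, 0.825, 2.225, -0.054, -0.021, 0.015], 'rows>=2.4')
```

View pics/q1.png

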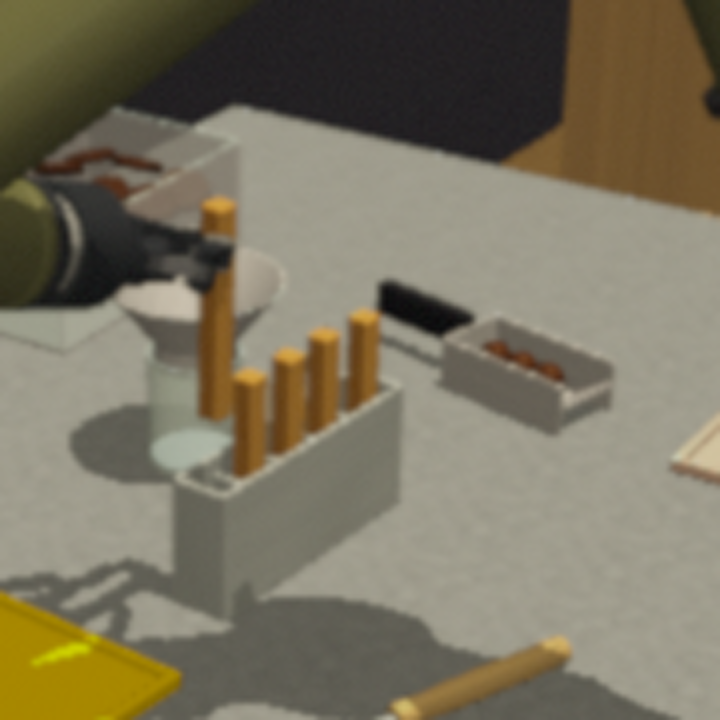

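Four stand; the fifth hangs at crop (215,310).

```bash
python3 -m inch '[5,-0.05,0.2,0.55,0,0,0, 5,-0.05,0.45,1.2,0,0,0, 5,-0.05,0.65,1.75,0,0,0, 5,-0.05,0.83,2.22,0,0,0, 5,-0.05,0.83,2.22,0,0,0, 5,-0.05,0.83,2.22,0,0,0]'
python3 - <<'E'
from ik import *
p=env.read_camera("side"); save("q2",p,(280,120,460,300),4)
E
```

```text
time: 34.95
ee_pos: [0.4755, 0.0076, 0.1464]
tcp_rot: [-2.787, 0.112, -0.025]
ft_force: [0.5, -0.6, -0.9]
finger_gap: 0.0162
```

View pics/q2.png

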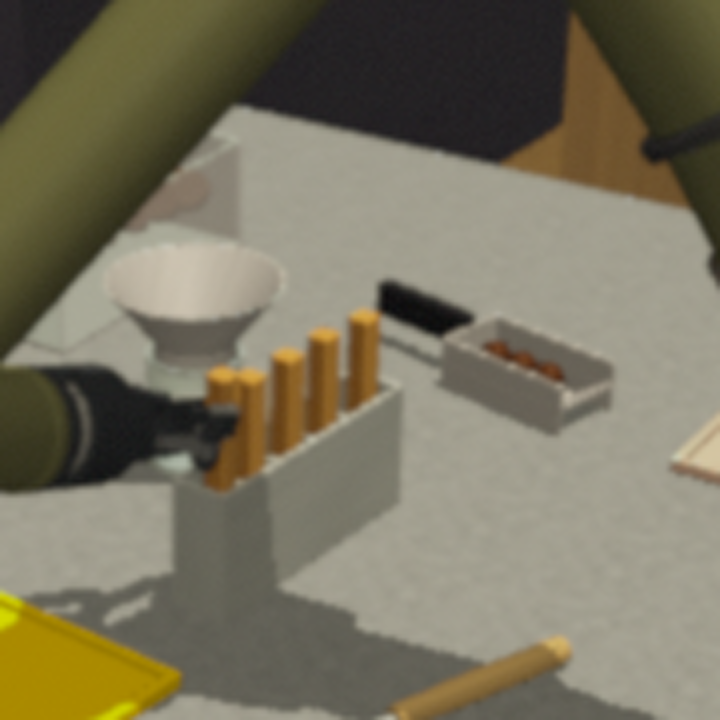

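```bash
python3 -m inch '[45,0,0,0,0,0,0,45,0,0,0,0,0,0,45,0,0,0,0,0,0,45,0,-0.6,0,0,0,0,45,0,-1.5,0,0,0,0,45,0,-2.4,-0.5,0,0,0,45,0,-2.8,-1.5,0,0,0,45,0,-2.8,-1.8,0,0,0]'
python3 - <<'E'
from ik import *
p=env.read_camera("top"); save("a1",p,(440,190,540,320),4.6);save("a2",p,(310,180,440,300),5)
X=cloud(p); hsv=cv2.cvtColor(p["img"],cv2.COLOR_RGB2HSV)
b=[q["xy"] for q in env.tip_of("scoop_lip",p)[:1]]+[q["xy"] for q in env.tip_of("scoop_grip",p)[:1]]
print(b)
m=(X[...,0]>.44)&(X[...,0]<.7)&(X[...,1]<-.36)&(X[...,1]>-.48)&(hsv[...,2]<55)
n,l,st,ce=cv2.connectedComponentsWithStats(m.astype(np.uint8))
for i in range(1,n):
    if st[i,4]>30:
        v,u=np.nonzero(l==i); print(st[i],np.nanmedian(X[v,u,2]),cv2.minAreaRect((atz(p,np.c_[u,v],.045)[:,:2]*1000).astype(np.float32)))
print(env.get_obs()["time"])
E
```

```text
time: 35.8
ee_pos: [0.4833, 0.1109, 0.2825]
tcp_rot: [-2.784, 0.105, -0.032]
ft_force: [0.1, 0.3, -0.7]
finger_gap: 0.045
[[481.6, 301.1], [500.0, 237.5]]
[490 217  13  35 244] 0.050449094594690574 ((543.9292602539062, -406.612548828125), (17.805103302001953, 88.67547607421875), 77.57041931152344)
35.95
```

View pics/a1.png

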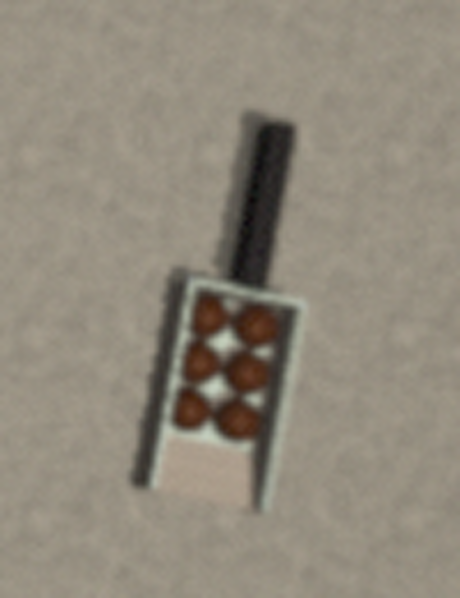

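View pics/a2.png

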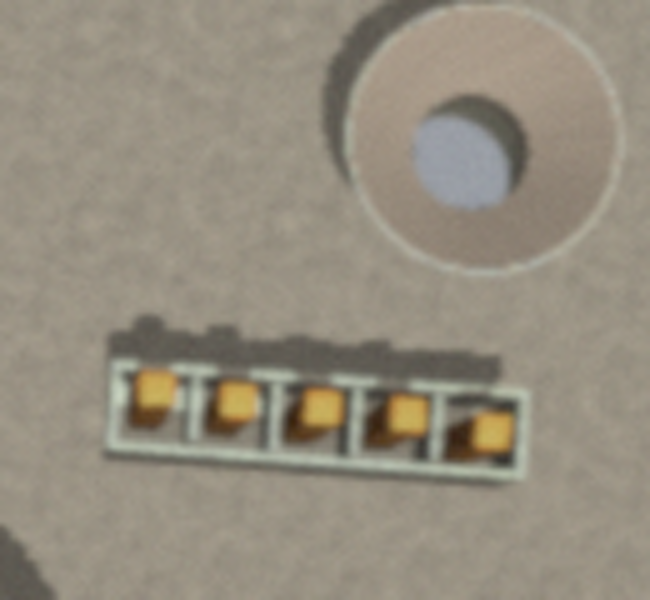

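```bash
cat >> ik.py <<'E'
def Rscoop(az,pitch): return Ro.from_euler('ZY',[az,pitch],degrees=True)
def tool_from_scoop(O,Rs,s,gx=-.075,gz=.042):
    M=Rs.as_matrix(); y=-M[:,2]; x=s*M[:,1]
    return np.array(O)+Rs.apply([gx,0,gz]),Ro.from_matrix(np.c_[x,y,np.cross(x,y)])
def tool_for_lip(L,Rs,s,**k):
    O=np.array(L)-Rs.apply([.075,0,.025]); return tool_from_scoop(O,Rs,s,**k)
SC=None
E
python3 - <<'E'
from ik import *
np.set_printoptions(precision=2,suppress=True)
p=env.read_camera("top")
X=cloud(p); hsv=cv2.cvtColor(p["img"],cv2.COLOR_RGB2HSV)
m=(X[...,0]>.44)&(X[...,0]<.7)&(X[...,1]<-.36)&(X[...,1]>-.48)&(hsv[...,2]<55)
v,u=np.nonzero(m); c,wh,a=cv2.minAreaRect((atz(p,np.c_[u,v],.052)[:,:2]*1000).astype(np.float32)); print(c,wh,a)
lip=atz(p,[[481.6,301.1]],.025)[0]; g=np.array(c)/1000; d=lip[:2]-g; print(lip,np.degrees(np.arctan2(d[1],d[0])),np.linalg.norm(d))
az0=167.5; dirv=np.array([np.cos(np.radians(az0)),np.sin(np.radians(az0))]); O=np.r_[g+.09*dirv,0]; print("O",O)
q0=env.get_obs()["joint_pos"]; rng=np.random.default_rng(1)
F0=np.array([.5988,-.1675])
for s in(1,-1):
  Pg,Rg=tool_from_scoop(O,Rscoop(az0,0),s)
  for h in range(0,360,30):
    hd=np.array([np.cos(np.radians(h)),np.sin(np.radians(h)),0])
    Pp,Rp=tool_for_lip(np.r_[F0,.165]-.02*hd,Rscoop(h,63),s)
    sols=[]
    for i in range(6):
        q,e,an=solve(Pp,Rp,q0 if i==0 else rng.uniform(lo,hi),.02)
        if e<6 and an<3: sols.append((np.min(np.minimum(q-lo,hi-q)),q))
    if sols: b=max(sols,key=lambda t:t[0]); print(s,h,len(sols),round(b[0],2),b[1])
  for i in range(4):
    q,e,an=solve(Pg,Rg,q0 if i==0 else rng.uniform(lo,hi),.02); print("grasp",s,q,e,an)
E
```

```text
(532.9390258789062, -402.5546569824219) (17.19195556640625, 109.10636138916016) 77.721923828125
[ 0.37 -0.37  0.02] 168.41874174857898 0.1614244025940551
O [ 0.45 -0.38  0.  ]
1 30 4 0.0 [-0.48  0.92  1.02  1.12  0.21  2.05  2.69]
1 60 3 0.16 [-0.01  0.53 -0.07  1.39  0.94  1.89  2.51]
1 90 3 0.0 [-0.23  0.32  0.13  1.69  1.07  1.42  2.69]
1 150 6 0.0 [ 1.55 -0.29 -1.32  2.15  1.62  0.09  2.69]
1 180 6 0.04 [-0.51 -0.09  0.86  2.14 -1.52  0.29  0.15]
1 210 6 0.25 [ 0.64  0.1  -0.09  1.97 -1.31  0.96  0.27]
1 240 6 0.6 [ 1.03  0.36 -0.54  1.69 -0.96  1.34  0.33]
1 270 1 0.24 [ 0.7   0.54 -0.23  1.39 -0.82  1.81  0.51]
1 300 6 0.0 [ 1.04  1.12 -1.38  1.11  0.02  2.05  0.18]
grasp 1 [ 0.48  0.51  0.17  1.62 -0.09  1.01 -1.11] 0.010081762928285347 0.0047840858457031486
grasp 1 [ 0.95  0.55 -0.43  1.62  0.27  1.03 -1.36] 0.0015033509360943785 0.00026274627483723273
grasp 1 [ 0.69  0.38 -0.1   2.22  2.41  0.09  2.69] 80.32325750071034 34.63024794004265
grasp 1 [ 0.23  0.56  0.51  1.62 -0.3   1.04 -0.97] 0.01801995525215291 0.0040349271495927755
-1 30 2 0.0 [-0.47  0.9   0.98  1.12  0.24  2.05 -0.47]
-1 60 5 0.22 [-0.72  0.75  1.02  1.4   0.44  1.61 -0.31]
-1 90 4 0.61 [-0.15  0.31  0.04  1.71  1.1   1.43 -0.47]
-1 120 4 0.4 [ 0.39  0.1  -0.49  1.98  1.36  0.98 -0.35]
-1 150 6 0.23 [-0.01 -0.07  0.11  2.14  1.6   0.34 -0.24]
-1 180 4 0.0 [-0.96 -0.21  1.24  2.17  4.55  0.19 -2.69]
-1 240 5 0.0 [-0.31  0.67  1.24  1.68  4.7   1.94 -2.63]
-1 270 4 0.12 [ 0.42  0.54  0.17  1.37 -0.96  1.93 -2.55]
grasp -1 [ 1.18  0.63 -0.75  1.61  0.46  1.09  1.66] 0.030206086661465827 0.012936505634211325
grasp -1 [-0.17  1.12  1.24  1.77  4.7   1.23  2.69] 114.41331184382096 26.662581110100714
grasp -1 [ 1.37  0.79 -1.06  1.61  0.72  1.19  1.5 ] 0.01666356583217083 0.004853002766253582
grasp -1 [ 1.49  1.04 -1.37  1.61  1.03  1.38  1.33] 0.01771945121570743 0.00740848792020565
```

```bash
python3 - <<'E'
from ik import *
np.set_printoptions(precision=2,suppress=True)
p=env.read_camera("top")
X=cloud(p); hsv=cv2.cvtColor(p["img"],cv2.COLOR_RGB2HSV)
m=(X[...,0]>.44)&(X[...,0]<.7)&(X[...,1]<-.36)&(X[...,1]>-.48)&(hsv[...,2]<55)
n,l,st,ce=cv2.connectedComponentsWithStats(m.astype(np.uint8)); i=1+np.argmax(st[1:,4])
v,u=np.nonzero(l==i); c,wh,a=cv2.minAreaRect((atz(p,np.c_[u,v],.052)[:,:2]*1000).astype(np.float32)); print(c,wh,a)
print("net grip",atz(p,[[500,237.5]],.052))
# pan walls: light top edges z .042
m=(X[...,2]>.03)&(X[...,2]<.055)&(X[...,0]>.34)&(X[...,0]<.52)&(X[...,1]<-.33)&(X[...,1]>-.45)&(hsv[...,1]<70)
v,u=np.nonzero(m); W=(atz(p,np.c_[u,v],.042)[:,:2]*1000).astype(np.float32); print(cv2.minAreaRect(W))
az0=167.7; dv=np.array([np.cos(np.radians(az0)),np.sin(np.radians(az0))])
O=np.r_[np.array(c)/1000+.0895*dv,0]; print("O",O)
s=-1
Pg,Rg=tool_from_scoop(O,Rscoop(az0,0),s)
print("grasp tcp",Pg, "now",pose()[0],env.get_obs()["joint_pos"])
print(go(Pg+[0,0,.12],Rg)); A=path(Pg+[0,0,.12],Rg,10,arc=[0,0,.1]); print(A[::2])
q=A[-1][:7]; B=path(Pg,Rg,3,q0=q,p0=Pg+[0,0,.12],R0=Rg); print("desc",B[-1]); q=B[-1][:7]
h=100; hd=np.array([np.cos(np.radians(h)),np.sin(np.radians(h)),0]); L=np.r_[.5988,-.1675,.165]-.02*hd
Pl,Rl=tool_for_lip(L+[0,0,.06]-.02*hd,Rscoop(h,0),s); B=path(Pl,Rl,10,q0=q,p0=Pg,R0=Rg,arc=[0,0,.1]); print("level",Pl,B[[4,9]]); q=B[-1][:7]
p0,R0=Pl,Rl
for th in(20,40,63):
    Pp,Rp=tool_for_lip(L,Rscoop(h,th),s); B=path(Pp,Rp,4,q0=q,p0=p0,R0=R0); print(th,Pp,B[-1]); q=B[-1][:7];p0,R0=Pp,Rp
E
```

```text
(543.1206665039062, -404.7705383300781) (17.19195556640625, 88.26647186279297) 77.721923828125
net grip [[ 0.53 -0.41  0.05]]
((451.75762939453125, -388.1414489746094), (69.63785552978516, 143.21661376953125), 77.63207244873047)
O [ 0.46 -0.39  0.  ]
grasp tcp [ 0.53 -0.4   0.04] now [0.48 0.11 0.28] [-0.58  0.51 -0.21  1.61  0.83  2.05 -0.93]
([1.741, 10.259, -1.302, 9.494, -11.873, -8.269], 'rows>=12.1')
[[-0.49  0.32 -0.21  1.73  0.91  1.87 -0.7   0.    0.  ]
 [-0.34  0.03 -0.12  1.88  0.86  1.54 -0.2   0.    0.  ]
 [-0.22 -0.11  0.09  1.91  0.67  1.25  0.4   0.    0.  ]
 [-0.07 -0.03  0.32  1.83  0.33  1.09  1.12  0.    0.  ]
 [ 0.21  0.25  0.37  1.64 -0.06  1.15  1.82  0.    0.  ]]
desc [ 0.38  0.55  0.31  1.58 -0.2   1.04  2.11  0.    0.  ]
level [ 0.63 -0.35  0.24] [[ 0.25  0.46  0.42  1.3  -0.2   1.42  1.43  0.    0.  ]
 [ 0.15  0.54  0.5   1.2  -0.26  1.46  0.8   0.    0.  ]]
20 [ 0.63 -0.32  0.23] [-0.15  0.38  0.59  1.49  0.08  1.12  0.53  0.    0.  ]
40 [ 0.62 -0.29  0.27] [-0.46  0.28  0.68  1.65  0.54  1.04  0.12  0.    0.  ]
63 [ 0.61 -0.24  0.31] [-0.74  0.3   0.73  1.8   1.01  1.14 -0.35  0.    0.  ]
```

```bash
python3 -m inch '[40,0.1,0.5,-0.9,0.75,-0.95,-0.65, 40,0.3,1.2,-1.6,1.5,-1.9,-1.3, 40,0.4,2,-2.1,2.25,-2.8,-1.95, 40,0.6,2.8,-2.3,3,-3.8,-2.6, 40,0.75,3.6,-2.5,3.75,-4.7,-3.3, 40,0.9,4.4,-2.6,4.5,-5.6,-3.9, 40,1,5.2,-2.6,5.25,-6.6,-4.6, 40,1.2,6,-2.6,6,-7.5,-5.2, 40,1.35,6.8,-2.6,6.75,-8.4,-5.9, 40,1.5,7.6,-2.6,7.5,-9.4,-6.5, 40,1.6,8.4,-2.5,8.25,-10.3,-7.2, 40,1.7,9.2,-2.3,9,-11.2,-7.8]'
python3 -m inch '[40,0,0,0,0,0,0]'
cat > sc.py <<'E'
from ik import *
az0=167.7; dv=np.array([np.cos(np.radians(az0)),np.sin(np.radians(az0))])
O=np.r_[np.array([.5431,-.4048])+.0895*dv,0]
Pg,Rg=tool_from_scoop(O,Rscoop(az0,0),-1)
E
python3 - <<'E'
from sc import *
np.set_printoptions(precision=3,suppress=True)
print(Pg,pose()[0],go(Pg+[0,0,.08],Rg),env.get_obs()["joint_pos"])
p=env.read_camera("top"); save("b1",p,(300,130,560,330),3)
E
```

```text
time: 37.25
ee_pos: [0.5263, -0.3363, 0.244]
tcp_rot: [-1.589, -0.903, 0.931]
ft_force: [0.7, 0.1, 0.2]
finger_gap: 0.04
time: 37.35
ee_pos: [0.5225, -0.3424, 0.24]
tcp_rot: [-1.591, -0.885, 0.931]
ft_force: [-0.7, 0.0, -0.0]
finger_gap: 0.04
[ 0.529 -0.402  0.042] [ 0.523 -0.342  0.24 ] ([-0.699, 2.541, -0.231, 1.344, -2.077, -1.415], 'rows>=2.6') [0.13  0.154 0.378 1.698 0.071 1.137 1.612]
```

View pics/b1.png

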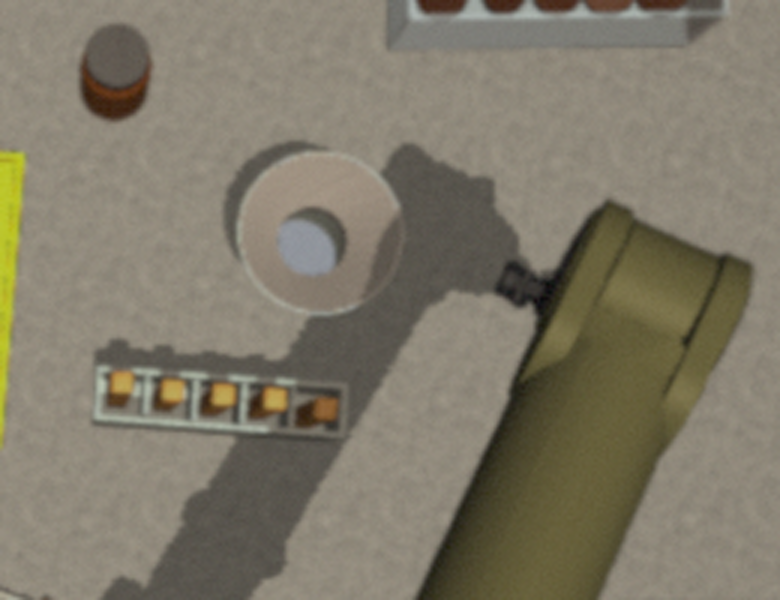

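```bash
python3 -m inch '[40,-0.2,0.3,0,0.6,-0.95,-0.65, 40,-0.5,0.9,0,1.2,-1.8,-1.25, 40,-0.7,1.7,-0.23,1.34,-2.08,-1.41, 40,-0.7,2.54,-0.23,1.34,-2.08,-1.41, 40,-0.7,2.54,-0.23,1.34,-2.08,-1.41, 40,-0.7,2.54,-0.23,1.34,-2.08,-1.41]'
python3 - <<'E'
from sc import *
np.set_printoptions(precision=3,suppress=True)
print(Pg,pose()[0],go(Pg,Rg),env.get_obs()["joint_pos"])
p=env.read_camera("side"); save("b2",p,(360,150,480,250),6)
E
```

```text
time: 38.0
ee_pos: [0.5349, -0.3926, 0.1267]
tcp_rot: [-1.303, -1.065, 1.052]
ft_force: [-0.3, 0.2, 1.6]
finger_gap: 0.0401
[ 0.529 -0.402  0.042] [ 0.535 -0.393  0.127] ([-0.209, 1.692, 0.093, 0.077, 0.1, 0.034], 'rows>=1.7') [ 0.309  0.438  0.373  1.576 -0.177  1.154  2.088]
```

View pics/b2.png

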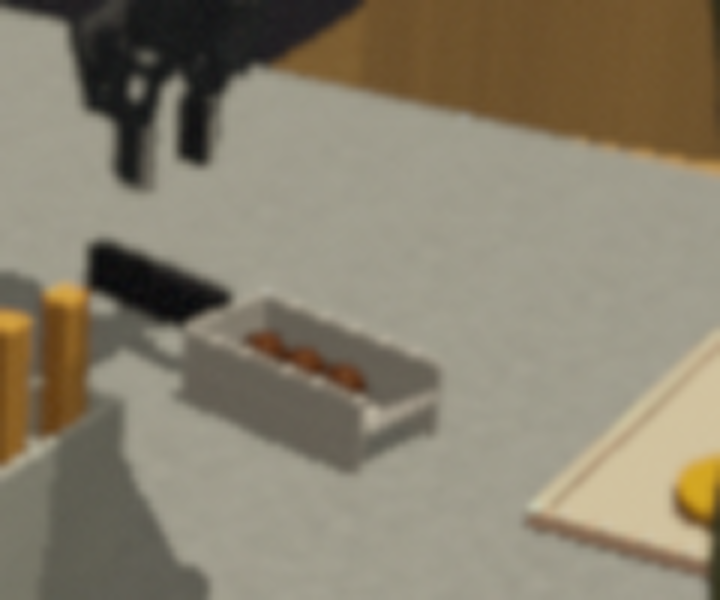

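```bash
python3 -m inch '[40,-0.21,0,0.09,0.08,0.1,0.03, 40,-0.21,0.5,0.09,0.08,0.1,0.03, 40,-0.21,0.8,0.09,0.08,0.1,0.03, 40,-0.21,0.8,0.09,0.08,0.1,0.03]'
python3 - <<'E'
from sc import *
np.set_printoptions(precision=3,suppress=True)
print(Pg,pose()[0],go(Pg,Rg))
E
```

```text
time: 38.45
ee_pos: [0.528, -0.4028, 0.0863]
tcp_rot: [-1.303, -1.049, 1.049]
ft_force: [-0.3, 0.4, -0.1]
finger_gap: 0.0398
[ 0.529 -0.402  0.042] [ 0.528 -0.403  0.086] ([0.025, 0.886, -0.014, -0.002, -0.005, -0.001], 'rows>=0.9')
```

```bash
python3 -m inch '[40,0.02,0.5,0,0,0,0, 40,0.02,0.88,0,0,0,0, 40,0.02,0.88,0,0,0,0, 2,0.02,0.88,0,0,0,0, 2,0.02,0.88,0,0,0,0, 2,0.02,0.88,0,0,0,0, 2,0.02,0.88,0,0,0,0, 2,0.02,0.88,0,0,0,0, 2,0.02,0.88,0,0,0,0]'
python3 -m inch '[2,0,-0.2,0,0,0,0,2,0,-0.5,0,0,0,0,2,0,-0.5,0,0,0,0]'
python3 - <<'E'
from sc import *
np.set_printoptions(precision=3,suppress=True)
print(Pg,pose()[0])
p=env.read_camera("side"); save("b3",p,(360,150,480,250),6)
E
```

```text
time: 39.35
ee_pos: [0.5303, -0.4039, 0.0456]
tcp_rot: [-1.31, -1.051, 1.049]
ft_force: [-0.1, -1.2, 6.2]
finger_gap: 0.015
time: 39.65
ee_pos: [0.5305, -0.404, 0.0713]
tcp_rot: [-1.311, -1.052, 1.049]
ft_force: [-0.5, -0.5, -1.4]
finger_gap: 0.0153
[ 0.529 -0.402  0.042] [ 0.53  -0.404  0.071]
```

View pics/b3.png

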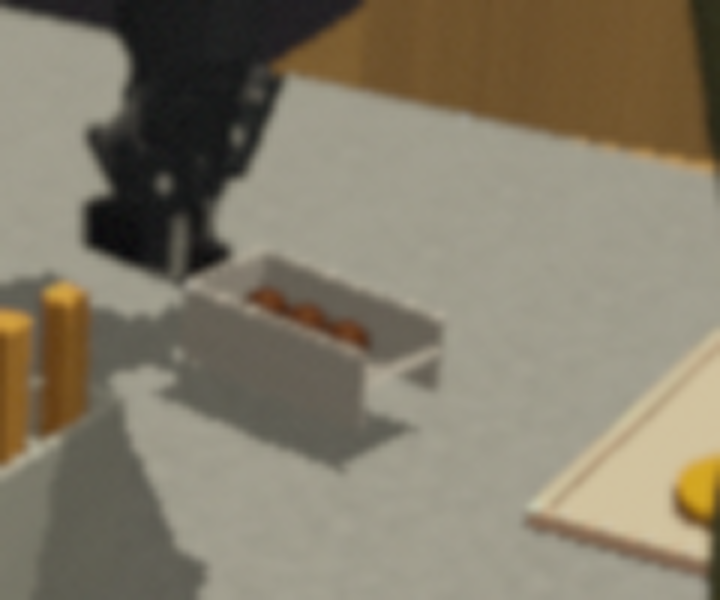

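```bash
cat >> sc.py <<'E'
G=dict(gx=float(([.5305,-.404]-O[:2])@dv),gz=.0456)
h=100; hd=np.array([np.cos(np.radians(h)),np.sin(np.radians(h)),0]); FU=np.array([.5988,-.1675,0])
def lip_now():
    p,R=pose(); M=R.as_matrix(); Rs=Ro.from_matrix(np.c_[np.cross(-M[:,0],-M[:,1]),-M[:,0],-M[:,1]])
    return p+Rs.apply([.075-G['gx'],0,.025-G['gz']]),Rs.as_euler('ZYX',degrees=True)
def pour(lip,th,hh=h): return tool_for_lip(lip,Rscoop(hh,th),-1,**G)
E
python3 - <<'E'
from sc import *
np.set_printoptions(precision=3,suppress=True)
print(G,lip_now())
P,R=pour(FU+[0,0,.235]-.04*hd,0)
print(P,go(P,R)); print(path(P,R,10)[[3,6,9]])
E
```

```text
{'gx': -0.07701880145309566, 'gz': 0.0456} (array([ 0.382, -0.371,  0.049]), array([167.661,   0.3  ,   0.143]))
[ 0.632 -0.357  0.256] ([1.345, -3.702, -1.813, 0.058, 11.277, 0.009], 'rows>=7.9')
[[ 0.235  0.512  0.451  1.435 -0.237  1.243  1.596  0.     0.   ]
 [ 0.169  0.523  0.512  1.315 -0.261  1.363  1.207  0.     0.   ]
 [ 0.122  0.553  0.57   1.17  -0.295  1.49   0.82   0.     0.   ]]
```

```bash
python3 -m inch '[2,0,-0.2,0,0,0,0, 2,0,-0.5,0,0,0.2,0, 2,0.05,-1,-0.05,0,0.5,0, 2,0.1,-1.5,-0.15,0,1,0, 2,0.2,-2,-0.3,0,1.6,0, 2,0.3,-2.5,-0.45,0,2.3,0, 2,0.4,-2.95,-0.6,0,3.1,0, 2,0.5,-3.3,-0.75,0,3.9,0, 2,0.6,-3.55,-0.9,0,4.7,0, 2,0.72,-3.7,-1.05,0,5.5,0, 2,0.84,-3.7,-1.2,0,6.3,0, 2,0.95,-3.7,-1.32,0,7.1,0]'
python3 -m inch '[2,0.1,0,-0.12,0,0.8,0, 2,0.2,0,-0.24,0,1.6,0, 2,0.28,0,-0.34,0,2.4,0, 2,0.34,0,-0.42,0,3.1,0, 2,0.38,0,-0.47,0,3.7,0, 2,0.4,0,-0.49,0,4.1,0, 2,0.4,0,-0.49,0,4.2,0, 2,0.4,0,-0.49,0,4.2,0]'
python3 - <<'E'
from sc import *
np.set_printoptions(precision=3,suppress=True)
print(lip_now())
p=env.read_camera("top"); save("c1",p,(330,130,560,330),3.4)
p=env.read_camera("side"); save("c2",p,(280,70,480,230),4)
P,R=pour(FU+[0,0,.235]-.04*hd,0); print(P,pose()[0],go(P,R))
E
```

```text
time: 40.9
ee_pos: [0.604, -0.3701, 0.2552]
tcp_rot: [-1.522, -0.478, 0.474]
ft_force: [-0.3, 0.9, -2.1]
finger_gap: 0.015
time: 41.7
ee_pos: [0.6338, -0.3789, 0.2543]
tcp_rot: [-1.569, -0.137, 0.134]
ft_force: [0.3, -1.1, -1.8]
finger_gap: 0.0146
(array([ 0.608, -0.229,  0.233]), array([99.877,  0.158, -0.104]))
[ 0.632 -0.357  0.256] [ 0.634 -0.379  0.254] ([0.045, -0.03, 0.445, 0.024, -0.02, 0.019], 'rows>=0.4')
```

View pics/c1.png

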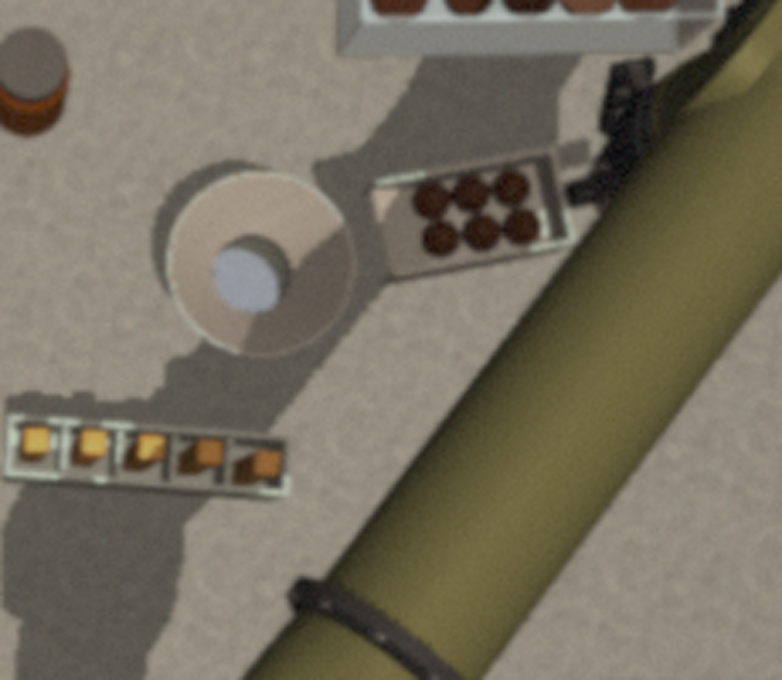

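View pics/c2.png

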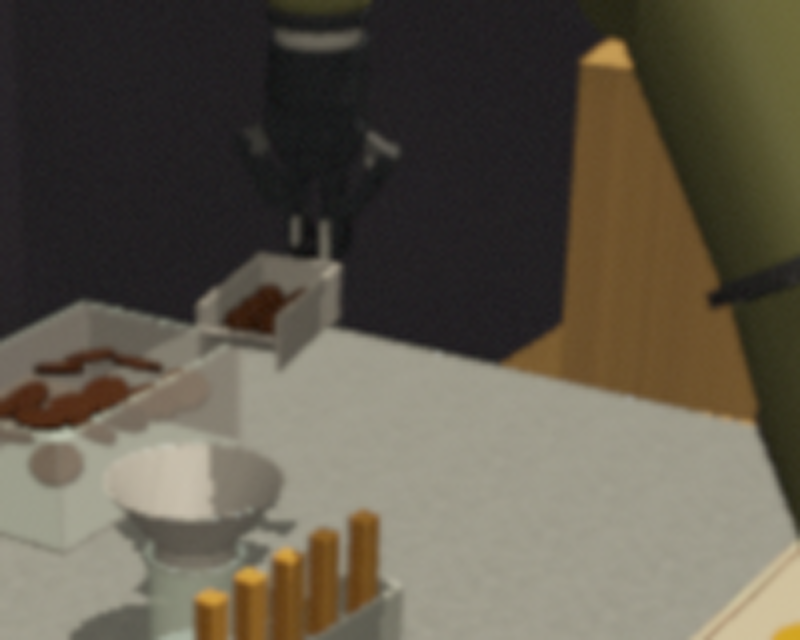

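```bash
python3 - <<'E'
from sc import *
np.set_printoptions(precision=3,suppress=True)
p0,R0=pose()
hi_=FU+[0,0,.235]-.055*hd; L=FU+[0,0,.170]-.03*hd
q=env.get_obs()["joint_pos"];pp,RR=p0,R0
for a,th in((.3,6),(.6,12),(.8,18),(1,24),(1,30),(1,35),(1,40),(1,45),(1,50),(1,55),(1,60),(1,64)):
    P,R=pour(hi_+a*(L-hi_),th); B=path(P,R,2,q0=q,p0=pp,R0=RR)[-1]; q=B[:7];pp,RR=P,R
    print(th,go(P,R,p0,R0),B[:7])
E
```

```text
6 ([0.045, 0.045, 0.354, -0.976, -0.021, 0.017], 'rows>=0.7') [ 0.051  0.517  0.6    1.24  -0.219  1.384  0.785]
12 ([0.044, 0.127, 0.597, -1.976, -0.022, 0.016], 'rows>=1.4') [-0.05   0.463  0.629  1.34  -0.121  1.271  0.712]
18 ([0.044, 0.09, 0.821, -2.976, -0.023, 0.015], 'rows>=2.1') [-0.153  0.417  0.661  1.422 -0.01   1.181  0.62 ]
24 ([0.044, 0.068, 1.075, -3.976, -0.023, 0.014], 'rows>=2.8') [-0.261  0.379  0.696  1.501  0.115  1.103  0.508]
30 ([0.044, -0.197, 1.257, -4.976, -0.024, 0.013], 'rows>=3.5') [-0.363  0.346  0.732  1.552  0.248  1.062  0.393]
35 ([0.044, -0.402, 1.43, -5.81, -0.025, 0.012], 'rows>=4.1') [-0.449  0.324  0.762  1.594  0.364  1.039  0.288]
40 ([0.044, -0.591, 1.619, -6.643, -0.026, 0.011], 'rows>=4.6') [-0.534  0.308  0.791  1.634  0.483  1.028  0.179]
45 ([0.044, -0.762, 1.825, -7.476, -0.026, 0.01], 'rows>=5.2') [-0.615  0.299  0.817  1.672  0.6    1.027  0.069]
50 ([0.043, -0.916, 2.044, -8.31, -0.027, 0.009], 'rows>=5.8') [-0.691  0.297  0.84   1.709  0.712  1.037 -0.04 ]
55 ([0.043, -1.049, 2.276, -9.143, -0.027, 0.008], 'rows>=6.4') [-0.761  0.303  0.86   1.743  0.814  1.055 -0.144]
60 ([0.043, -1.162, 2.519, -9.976, -0.028, 0.006], 'rows>=7.0') [-0.824  0.319  0.877  1.775  0.906  1.08  -0.242]
64 ([0.043, -1.237, 2.719, -10.643, -0.028, 0.005], 'rows>=7.4') [-0.869  0.337  0.889  1.798  0.97   1.103 -0.315]
```

```bash
python3 -m inch '[2,0.04,0.04,0.2,-0.4,0,0, 2,0.04,0.05,0.36,-1,0,0, 2,0.04,0.1,0.48,-1.5,0,0, 2,0.04,0.12,0.6,-2,0,0, 2,0.04,0.1,0.7,-2.5,0,0, 2,0.04,0.09,0.82,-3,0,0, 2,0.04,0.08,0.95,-3.5,0,0, 2,0.04,0.07,1.07,-4,0,0, 2,0.04,0.07,1.07,-4,0,0]'
python3 - <<'E'
from sc import *
np.set_printoptions(precision=3,suppress=True)
print(lip_now(),FU-.03*hd+[0,0,.17])
p=env.read_camera("top"); save("d1",p,(330,130,560,330),3.4)
L=FU+[0,0,.170]-.03*hd
for th in(24,30,35,40,45,50,55,60,64):
    P,R=pour(L,th); print(th,go(P,R)[0])
E
```

```text
time: 42.7
ee_pos: [0.6273, -0.322, 0.2492]
tcp_rot: [-1.983, -0.177, 0.113]
ft_force: [0.3, 1.6, -2.6]
finger_gap: 0.0151
(array([ 0.604, -0.193,  0.169]), array([100.103,  23.974,  -0.077])) [ 0.604 -0.197  0.17 ]
24 [-0.015, -0.001, -0.041, -0.001, 0.0, 0.016]
30 [-0.015, -0.317, 0.019, -1.001, -0.001, 0.016]
35 [-0.014, -0.574, 0.093, -1.835, -0.001, 0.016]
40 [-0.014, -0.823, 0.19, -2.668, -0.002, 0.016]
45 [-0.013, -1.064, 0.309, -3.501, -0.003, 0.016]
50 [-0.013, -1.292, 0.447, -4.335, -0.003, 0.016]
55 [-0.013, -1.508, 0.605, -5.168, -0.004, 0.016]
60 [-0.012, -1.71, 0.782, -6.001, -0.005, 0.016]
64 [-0.012, -1.859, 0.935, -6.668, -0.005, 0.016]
```

View pics/d1.png

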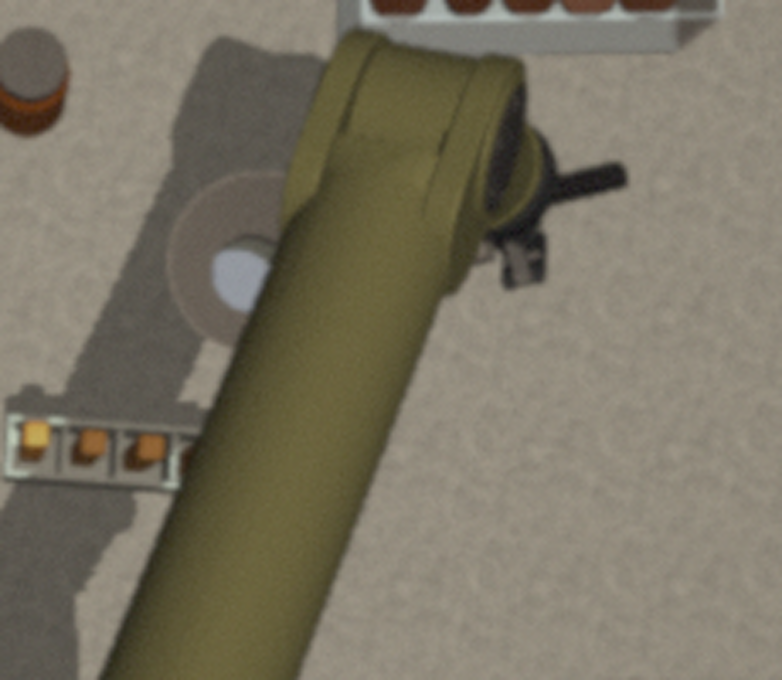

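```bash
python3 - <<'E'
from sc import *
p=env.read_camera("side"); save("d2",p,(280,70,480,230),4)
E
```

```text
(no output)
```

View pics/d2.png

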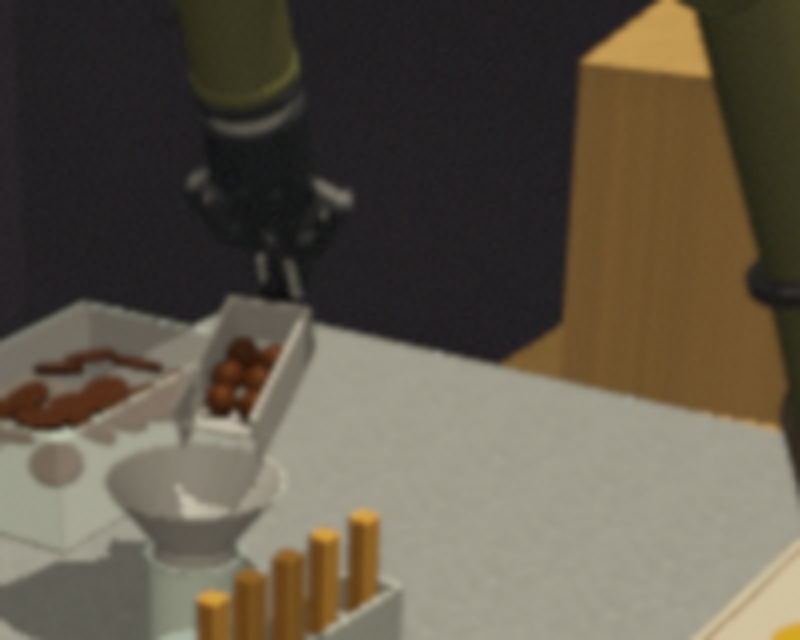

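```bash
python3 -m inch '[2,-0.01,-0.16,0,-0.5,0,0, 2,-0.01,-0.32,0.02,-1,0,0, 2,-0.01,-0.45,0.05,-1.4,0,0, 2,-0.01,-0.57,0.09,-1.83,0,0, 2,-0.01,-0.7,0.14,-2.25,0,0, 2,-0.01,-0.82,0.19,-2.67,0,0, 2,-0.01,-0.95,0.25,-3.1,0,0, 2,-0.01,-1.06,0.31,-3.5,0,0, 2,-0.01,-1.18,0.38,-3.9,0,0, 2,-0.01,-1.29,0.45,-4.33,0,0, 2,-0.01,-1.29,0.45,-4.33,0,0, 2,-0.01,-1.29,0.45,-4.33,0,0]'
python3 - <<'E'
from sc import *
np.set_printoptions(precision=3,suppress=True)
print(lip_now())
p=env.read_camera("side"); save("d3",p,(280,70,480,230),4)
L=FU+[0,0,.170]-.03*hd
for th in(50,55,60,64,66):
    P,R=pour(L,th); print(th,go(P,R)[0])
E
```

```text
time: 44.0
ee_pos: [0.618, -0.2808, 0.3002]
tcp_rot: [-2.437, -0.209, 0.073]
ft_force: [0.5, -0.1, -1.4]
finger_gap: 0.0146
(array([ 0.604, -0.2  ,  0.17 ]), array([99.614, 50.052, -0.198]))
50 [0.02, -0.044, 0.055, 0.012, -0.048, -0.02]
55 [0.02, -0.307, 0.102, -0.821, -0.047, -0.022]
60 [0.019, -0.565, 0.172, -1.654, -0.046, -0.024]
64 [0.018, -0.767, 0.244, -2.321, -0.046, -0.026]
66 [0.018, -0.866, 0.285, -2.654, -0.045, -0.027]
```

View pics/d3.png

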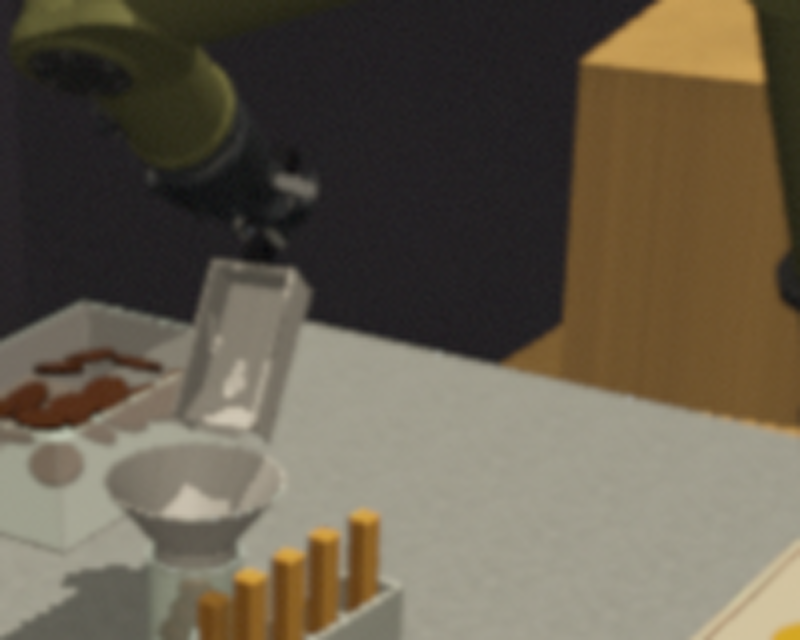

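```bash
python3 -m inch '[2,0.01,-0.15,0.07,-0.4,0,0, 2,0.02,-0.31,0.1,-0.82,0,0, 2,0.02,-0.56,0.17,-1.65,0,0, 2,0.02,-0.77,0.24,-2.32,0,0, 2,0.02,-0.77,0.24,-2.32,0,0, 2,0.02,-0.77,0.24,-2.32,0,0, 2,0.02,-0.77,0.24,-2.32,0,0]'
python3 - <<'E'
from sc import *
p=env.read_camera("side"); save("d4",p,(290,150,420,270),6)
E
```

```text
time: 44.75
ee_pos: [0.6123, -0.245, 0.3162]
tcp_rot: [-2.679, -0.228, 0.048]
ft_force: [-0.3, -0.8, -1.4]
finger_gap: 0.0152
```

View pics/d4.png

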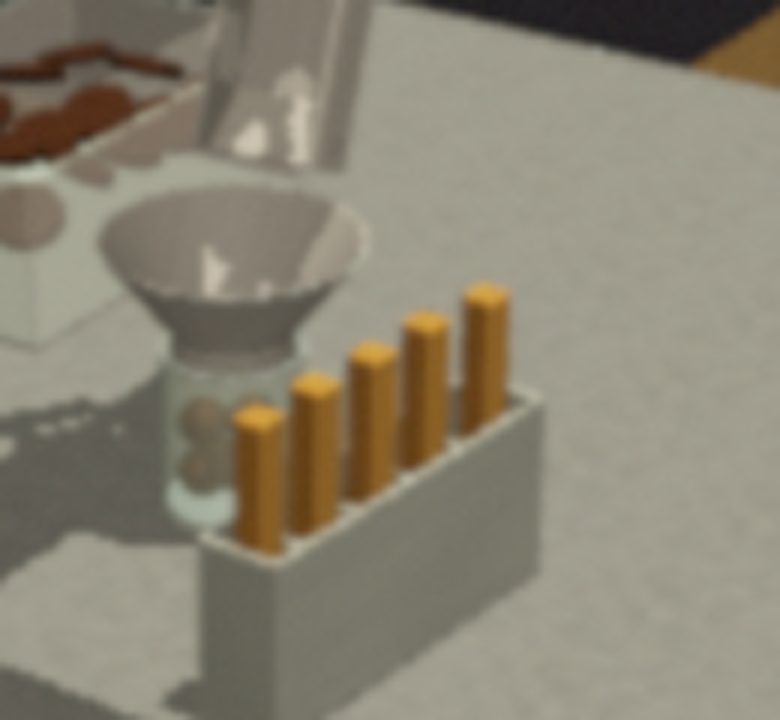

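```bash
cat >> sc.py <<'E'
T=np.array([.577,.244,.006]); TA=85.1
E
python3 - <<'E'
from sc import *
np.set_printoptions(precision=3,suppress=True)
p0,R0=pose(); q=env.get_obs()["joint_pos"]
W,RW=tool_from_scoop([.61,-.2,.23],Rscoop(95,0),-1,**G); print(W,go(W,RW)); B=path(W,RW,6,arc=[0,0,.03]); print(B[[2,5]])
P,R=tool_from_scoop(T+[0,0,.12],Rscoop(TA,0),-1,**G); B=path(P,R,6,q0=B[-1][:7],p0=W,R0=RW); print(P,B[[2,5]],go(P,R,W,RW))
B=path(P-[0,0,.12],R,3,q0=B[-1][:7],p0=P,R0=R);print(B[-1])
E
```

```text
[ 0.617 -0.277  0.276] ([-0.022, 0.932, 0.448, 10.656, 0.678, 0.465], 'rows>=7.5')
[[-0.497  0.259  0.739  1.527  0.359  1.209  0.24   0.     0.   ]
 [-0.055  0.436  0.628  1.302 -0.258  1.475  0.639  0.     0.   ]]
[0.57  0.167 0.172] [[-0.408  0.258  0.55   1.607 -0.141  1.306  0.165  0.     0.   ]
 [-0.688  0.281  0.431  1.676 -0.121  1.203 -0.314  0.     0.   ]] ([-0.148, 2.08, 8.927, 0.0, 1.65, 0.0], 'rows>=9.2')
[-0.659  0.41   0.404  1.782 -0.186  0.978 -0.266  0.     0.   ]
```

```bash
python3 -m inch '[2,0,-0.2,-0.45,0.6,0,0, 2,0,-0.15,-0.6,1.8,0.1,0.1, 2,0,0,-0.6,3.1,0.2,0.15, 2,0,0.15,-0.5,4.4,0.3,0.2, 2,0,0.3,-0.35,5.7,0.4,0.25, 2,0,0.45,-0.2,7,0.45,0.3, 2,0,0.6,0,8.3,0.5,0.35, 2,0,0.75,0.2,9.5,0.6,0.4, 2,-0.02,0.9,0.4,10.4,0.68,0.45, 2,-0.02,0.93,0.45,10.65,0.68,0.46, 2,-0.02,0.93,0.45,10.65,0.68,0.46]'
python3 - <<'E'
from sc import *
np.set_printoptions(precision=3,suppress=True)
print(lip_now(),pose()[0],env.get_obs()["joint_pos"])
P,R=tool_from_scoop(T+[0,0,.12],Rscoop(TA,0),-1,**G); print(go(P,R))
p=env.read_camera("side"); save("e1",p,(270,70,480,270),3.7)
p=env.read_camera("top"); save("e2",p,(270,130,520,330),3.1)
E
```

```text
time: 45.9
ee_pos: [0.6161, -0.2773, 0.2745]
tcp_rot: [-1.573, -0.066, 0.07]
ft_force: [1.2, 0.5, -0.8]
finger_gap: 0.0146
(array([ 0.603, -0.126,  0.253]), array([94.965,  0.199,  0.138])) [ 0.616 -0.277  0.274] [-0.13   0.428  0.717  1.363 -0.274  1.452  0.66 ]
([-0.136, 2.026, 8.944, 0.035, 1.644, -0.02], 'rows>=9.2')
```

View pics/e1.png

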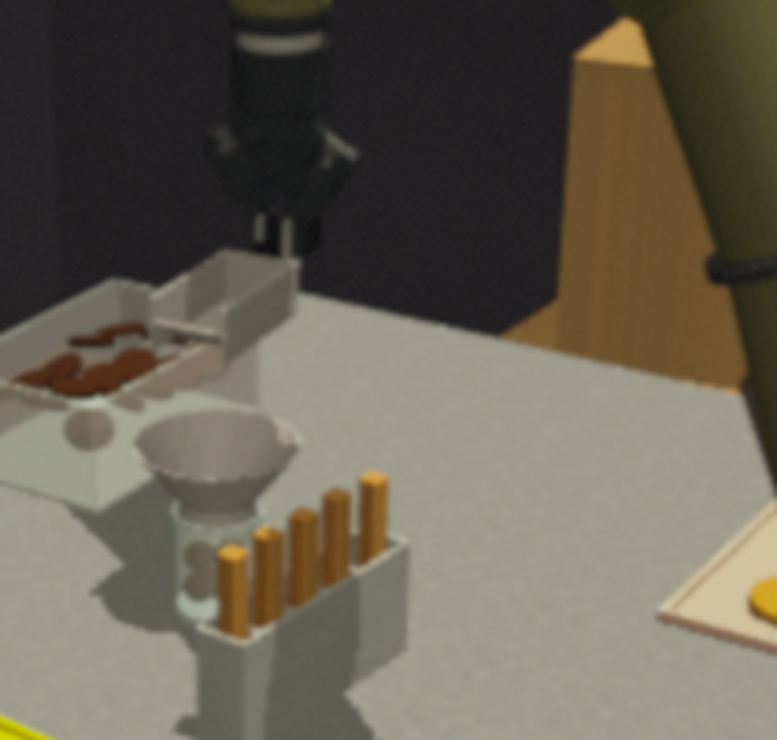

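View pics/e2.png

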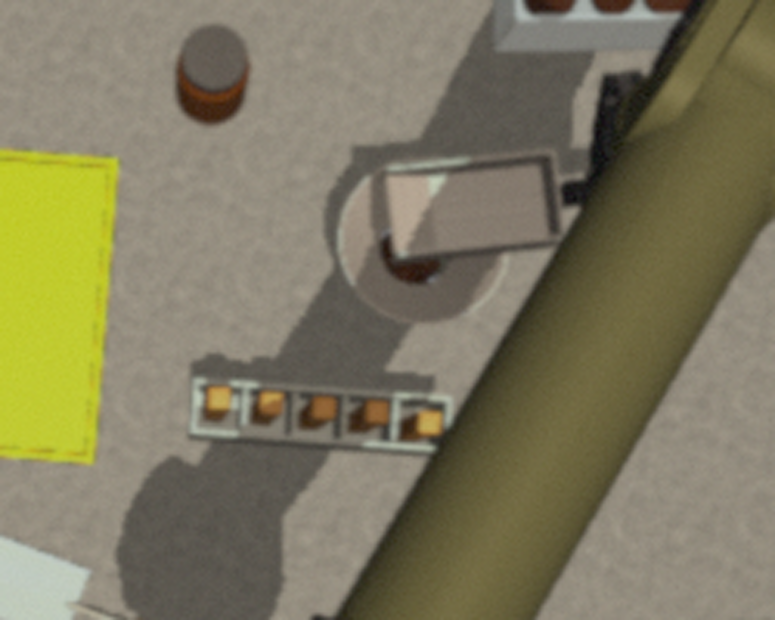

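Scoop is empty and level, balls in the jar. Carry it over to the tray, staying high until past the caddy.

```bash
python3 -m inch '[2,0,0,0.4,0,0,0, 2,0,0,1.2,0,0.2,0, 2,0,0,2.1,0,0.4,0, 2,-0.05,0,3,0,0.6,0, 2,-0.05,0,3.9,0,0.8,0, 2,-0.1,0,4.8,0,1,0, 2,-0.1,0,5.7,0,1.2,0, 2,-0.1,0,6.6,0,1.4,0, 2,-0.14,0.3,7.5,0,1.5,0, 2,-0.14,0.9,8.3,0,1.6,0, 2,-0.14,1.5,8.8,0,1.64,0, 2,-0.14,2,8.94,0,1.64,0]'
python3 -m inch '[2,0,0,0,0,0,0,2,0,0,0,0,0,0]'
python3 - <<'E'
from sc import *
np.set_printoptions(precision=3,suppress=True)
print(lip_now(),pose()[0])
P,R=tool_from_scoop(T+[0,0,.02],Rscoop(TA,0),-1,**G); print(go(P,R))
p=env.read_camera("side"); save("f1",p,(130,130,400,350),2.9)
E
```

```text
time: 47.2
ee_pos: [0.5676, 0.1773, 0.1733]
tcp_rot: [-1.57, 0.056, -0.055]
ft_force: [-0.6, 0.9, -1.6]
finger_gap: 0.0145
time: 47.4
ee_pos: [0.5697, 0.1705, 0.175]
tcp_rot: [-1.572, 0.062, -0.062]
ft_force: [-0.3, 0.4, -1.4]
finger_gap: 0.0147
(array([0.582, 0.322, 0.154]), array([85.47 ,  0.125, -0.029])) [0.57  0.171 0.175]
([0.019, 2.069, -0.059, 0.021, 0.062, 0.005], 'rows>=2.1')
```

View pics/f1.png

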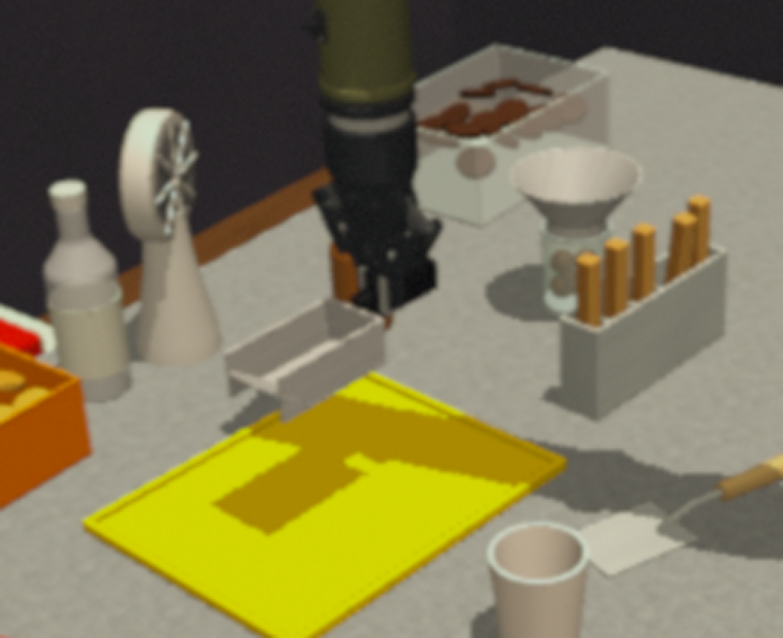

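```bash
python3 -m inch '[2,0,0.4,-0.03,0,0,0, 2,0.02,1,-0.06,0.02,0.06,0, 2,0.02,1.6,-0.06,0.02,0.06,0, 2,0.02,2.07,-0.06,0.02,0.06,0, 2,0.02,2.2,-0.06,0.02,0.06,0, 2,0.02,2.2,-0.06,0.02,0.06,0]'
python3 - <<'E'
from sc import *
np.set_printoptions(precision=3,suppress=True)
print(lip_now(),pose()[0],env.get_obs()["ft_force"])
P,R=tool_from_scoop(T,Rscoop(TA,0),-1,**G); print(go(P,R))
p=env.read_camera("side"); save("f2",p,(180,200,300,310),6)
E
```

```text
time: 48.05
ee_pos: [0.5711, 0.1659, 0.0648]
tcp_rot: [-1.569, 0.069, -0.07]
ft_force: [0.2, -0.4, -1.4]
finger_gap: 0.015
(array([0.585, 0.317, 0.044]), array([84.927, -0.013, -0.01 ])) [0.571 0.166 0.065] [ 0.166 -0.409 -1.355]
([-0.017, 0.265, 0.026, -0.002, -0.029, 0.002], 'rows>=0.3')
```

View pics/f2.png

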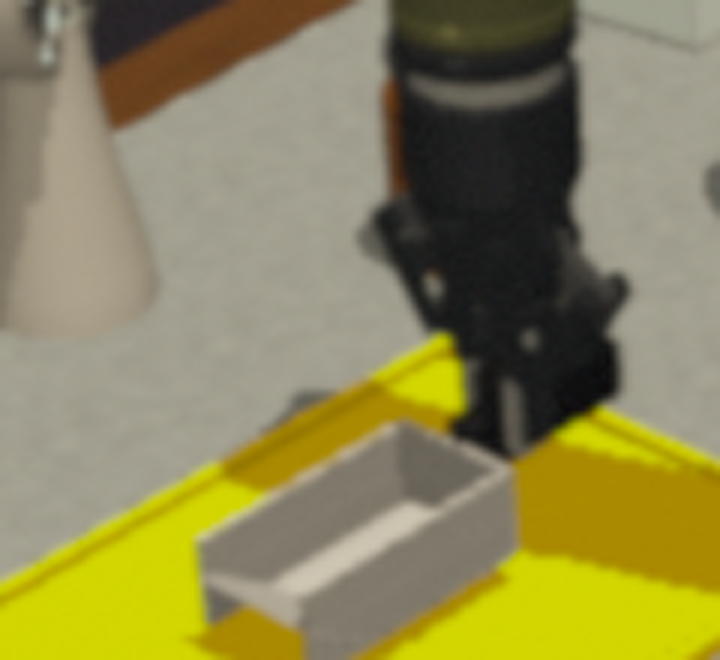

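```bash
python3 -m inch '[2,-0.01,0.1,0.02,0,0,0, 2,-0.01,0.2,0.02,0,0,0, 2,-0.01,0.24,0.02,0,0,0, 2,-0.01,0.24,0.02,0,0,0]'; python3 -m inch '[2,0,0.03,0,0,0,0,2,0,0.03,0,0,0,0]'
```

```text
time: 48.5
ee_pos: [0.5698, 0.1676, 0.0518]
tcp_rot: [-1.57, 0.069, -0.068]
ft_force: [0.2, 0.1, -2.0]
finger_gap: 0.0143
time: 48.7
ee_pos: [0.5701, 0.1676, 0.0514]
tcp_rot: [-1.569, 0.07, -0.068]
ft_force: [-3.0, -1.9, 4.1]
finger_gap: 0.0149
```

```bash
python3 -m inch '[20,0,0,0,0,0,0,30,0,0,0,0,0,0,40,0,0,0,0,0,0,40,0,0,0,0,0,0,40,0,0,0,0,0,0]'; python3 -m inch '[40,0,-0.3,0,0,0,0,40,0,-1,0,0,0,0,40,0,-2,0,0,0,0,40,0,-3,0,0,0,0,40,0,-4,0,0,0,0,40,0,-4.5,-0.5,0,0,0,40,0,-4.5,-1.5,0,0,0,40,0,-4.5,-2.4,0,0,0,40,0,-4.5,-3.3,0,0,0,40,0,-4.5,-4,0,0,0,40,0,-4.5,-4,0,0,0]'
python3 - <<'E'
from sc import *
p=env.read_camera("side"); save("g1",p,(130,130,400,350),2.9)
p=env.read_camera("top"); save("g2",p,(160,130,450,340),2.7)
X=cloud(p);hsv=cv2.cvtColor(p["img"],cv2.COLOR_RGB2HSV)
print(pose()[0])
E
```

```text
time: 49.2
ee_pos: [0.57, 0.1676, 0.0504]
tcp_rot: [-1.569, 0.069, -0.068]
ft_force: [0.8, -0.4, -0.3]
finger_gap: 0.04
time: 50.3
ee_pos: [0.5518, -0.0393, 0.2772]
tcp_rot: [-1.571, 0.076, -0.078]
ft_force: [0.7, -0.2, -0.7]
finger_gap: 0.04
[ 0.55266106 -0.03270019  0.27653344]
```

View pics/g1.png

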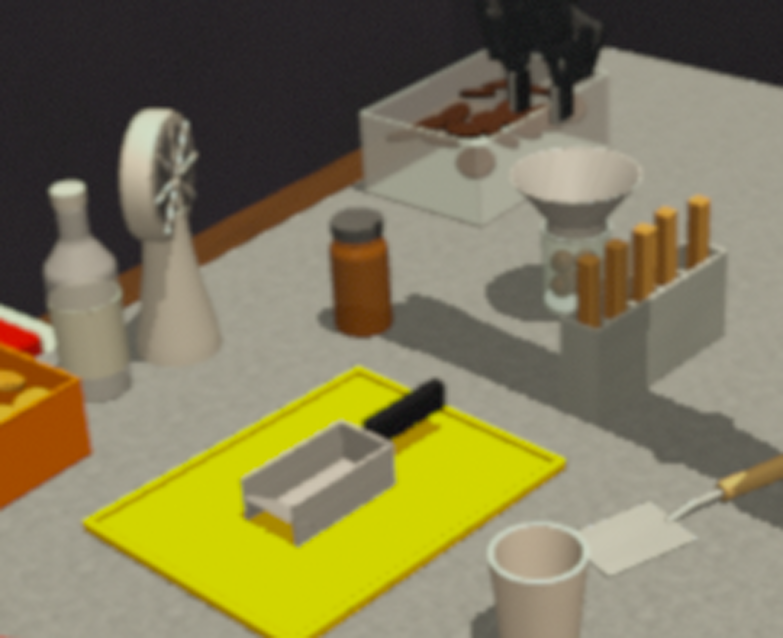

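View pics/g2.png

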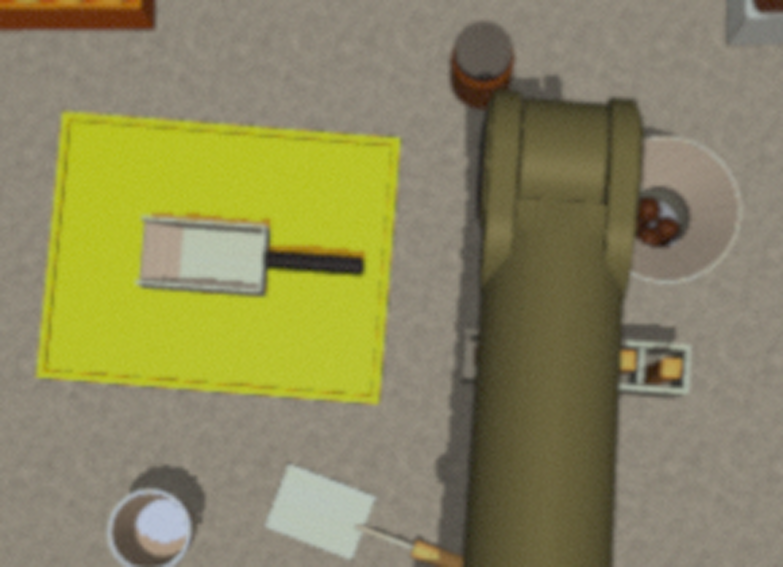

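```bash
python3 -m inch '[40,0,-0.5,0,0,0,0,40,0,-1,-1,0,0,0,40,0,-1.5,-2,0,0,0,40,0,-1.5,-3,0,0,0,40,0,-1.5,-4,0,0,0,40,0,-1.5,-5,0,0,0,40,0,-1.5,-6,0,0,0,40,0,-1.5,-7,0,0,0,40,0,-1.5,-7.5,0,0,0,40,0,-1.5,-7.5,0,0,0,40,0,-1.5,-7.5,0,0,0,40,0,-1.5,-7.5,0,0,0]'
python3 - <<'E'
from sc import *
p=env.read_camera("side"); save("h1",p,(290,150,420,270),6)
p=env.read_camera("top"); save("h2",p,(310,180,440,300),5)
X=cloud(p);hsv=cv2.cvtColor(p["img"],cv2.COLOR_RGB2HSV)
m=(hsv[...,2]<60)&(X[...,0]>.53)&(X[...,0]<.62)&(X[...,1]>.08)&(X[...,1]<.22)&(X[...,2]>.03)
Y=X[m]; print("bar z fit along y:",len(Y),np.polyfit(Y[:,1]-.155,Y[:,2],1))
import itertools
m=(abs(X[...,0]-.577)<.025)&(abs(X[...,1]-.244)<.035)&(hsv[...,1]<70); Y=X[m]; print("floor",len(Y),np.linalg.lstsq(np.c_[Y[:,:2]-[.577,.244],np.ones(len(Y))],Y[:,2],rcond=None)[0])
for n in("syrup","cup"):
    r=env.look_for(n,p)[0]; u,v=np.int32(r["xy"]); print(n,r,X[v,u])
print(env.get_obs()["time"],pose()[0])
E
```

```text
time: 51.6
ee_pos: [0.5218, -0.4027, 0.3502]
tcp_rot: [-1.568, 0.066, -0.065]
ft_force: [0.1, 0.7, 1.3]
finger_gap: 0.0401
bar z fit along y: 174 [0.01208447 0.05840603]
floor 539 [ 0.15152942 -0.06016393  0.01044974]
syrup {'xy': [336.2, 153.7], 'p': 0.63} [ 0.73926797 -0.00197641  0.11418574]Traceback (most recent call last):
  File "<stdin>", line 10, in <module>
IndexError: list index out of range
```

View pics/h1.png

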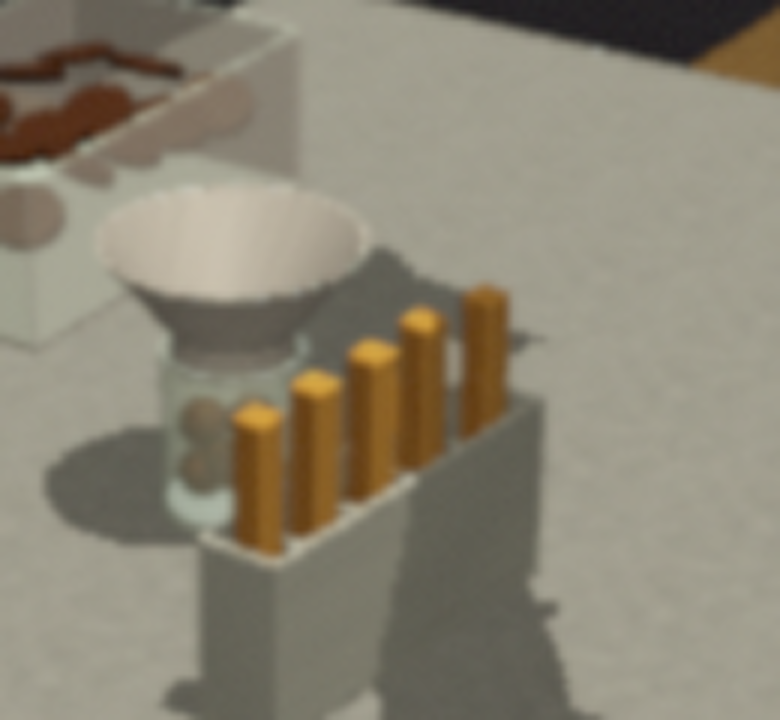

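View pics/h2.png

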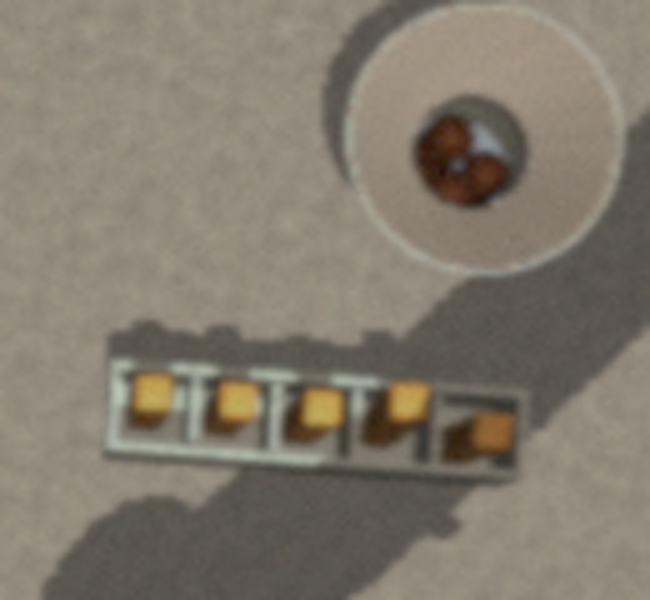

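```bash
python3 - <<'E'
from sc import *
p=env.read_camera("side"); save("i1",p)
p=env.read_camera("top"); save("i2",p)
E
```

```text
(no output)
```

View pics/i1.png

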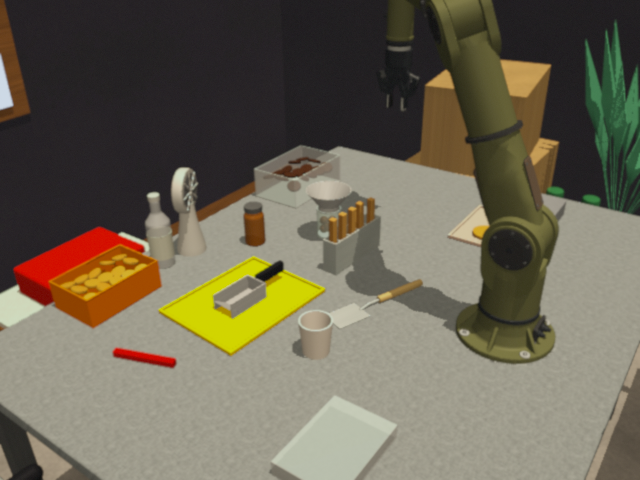

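View pics/i2.png

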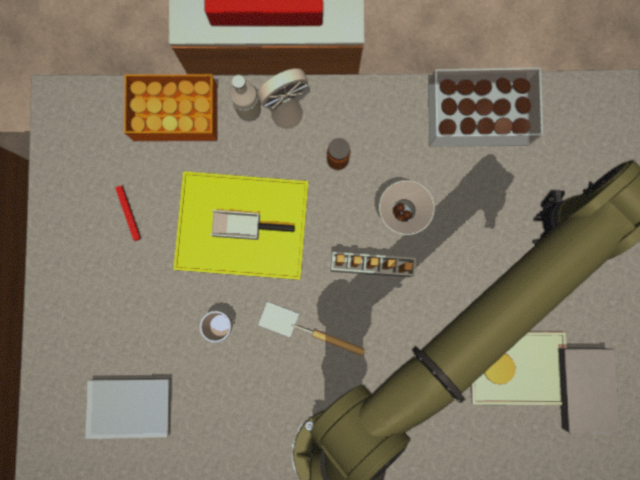

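Five sticks are upright in the caddy at (373,263). The balls are in the jar at (405,210). The scoop lies on the tray at (240,225). The syrup jar (338,153), cup (215,326) and red stick (128,213) look unmoved, and no stray balls show.

```bash
python3 -c "
from workcell import env
print(env.close_job())"
```

```text
the job is handed in; nothing more can be done
None
```

The display is set up and the job was handed in at about 52 s of the 208 s allowed.

- **Sticks:** all five golden sticks stand end-down, one per compartment. I left the red look-alike alone.
- **Balls:** I tipped the scoop to 64 degrees over the funnel. It came up empty in both cameras, and no balls show on the table or in the funnel cone. I could not count all six in the jar; about four are visible from the two views, and the rest are hidden behind the sticks or under other balls.
- **Scoop:** it lies on the floor of the yellow tray with the gripper open and well clear. The grip bar measured a slope of 0.012 rad, about 0.7 degrees. The pan-floor depth fit disagreed (about 0.15 and -0.06). I put that down to wall pixels in the sample, because the picture shows the pan flat.
- **Bystanders:** the amber jar is where it started. The network missed the cup in the last check, but by eye it stands unmoved in both pictures.
- **Leaning stick:** one stick in the caddy (second from the far end) leaned briefly while I was away from it. It stayed in its compartment and stood upright in the last view.

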